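# Load the hooded burn-in tester and start it

## Task

Lift the tester's hood and swing it back over its spring so that it stays open by itself, then lay every power module that is on the bench flat in a compartment of the tester's nest, one to a compartment, with its white plug end towards the white contact strip on the hinge side. Then swing the hood fully shut over them and press the start button right down. Leave the multimeter, the screwdriver and the white pot where they are.

Things in the scene. Friction and masses are not known exactly. Their poses are not given: they have to be found in the camera images.
- fixture: Tester, fixed: grey base plate 30 mm high, from x = -165 to 95 mm, y = -130 to 130 mm. Origin at bench height under the middle of the nest; x level from the front (handle, button) to the hinge, y along the row of compartments, z up. The nest is four compartments along y, pitch 56 mm. The white contact strip beyond their +x ends (x = 60 to 74 mm) rises to 52 mm above the bench.
- hood (a joint): White hood with clear top; angle (rad) about the fixture's y: 0 shut, 1.75 open at its stop. 0.32 kg; over-centre spring: below about 1.1 it is driven shut, above it is driven open and stays at the stop. At the handle, 4 N starts it open, 3 N starts it shut; damped. It reaches 155 mm from the hinge, is 250 mm wide and, shut, its top is 94 mm above the bench.
- hood_bar (a point): Middle of the hood's handle: round black bar 12 mm thick, 90 mm free between its arms, along the fixture's y, 39 mm clear of the hood's front wall. Moves with the hood, 201.6 mm from the hinge line. Shut: fixture x = -115 mm, y = 0, 70 mm above the bench (40 above the base plate). Open: on top, fixture x = +144 mm, 238 mm above the bench. It can turn in the fingers that hold it.
- hood_hinge (a point): Middle of the hood's hinge line, which runs along the fixture's y; at fixture x = 85 mm, 45 mm above the bench. Its axes are those of the fixture.
- start (a joint): Travel of the start button (m): 0 up, 0.006 fully down (about 5 N); springs back.
- start_top (a point): Centre of the top of the round grey start button (36 mm across, in a black housing), on the front part of the base plate at fixture x = -130 mm, y = -95 mm; pressed straight down.
- nest0 (a point): Centre of the floor of nest compartment 0: fixture x = 0, y = -84 mm, 30 mm above the bench. Axes as the fixture's. Inside 108 mm (x) by 52 mm (y); black walls 4 mm thick, 8 mm high.
- nest1 (a point): Centre of the floor of nest compartment 1: fixture x = 0, y = -28 mm, 30 mm above the bench. Axes as the fixture's. Inside 108 mm (x) by 52 mm (y); black walls 4 mm thick, 8 mm high.
- nest2 (a point): Centre of the floor of nest compartment 2: fixture x = 0, y = 28 mm, 30 mm above the bench. Axes as the fixture's. Inside 108 mm (x) by 52 mm (y); black walls 4 mm thick, 8 mm high.
- nest3 (a point): Centre of the floor of nest compartment 3: fixture x = 0, y = 84 mm, 30 mm above the bench. Axes as the fixture's. Inside 108 mm (x) by 52 mm (y); black walls 4 mm thick, 8 mm high.
- module0_mid (a point): Power module (2 to 4 present, all alike): aluminium plate 100 x 44 x 6 mm; dark heat sink 40 (x) x 22 (y) mm in its middle, from 6 to 42 mm above the underside, to lift it by; white plug block 12 x 34 x 12 mm on the plate at the +x end; about 0.2 kg. This point: its centre, 21 mm above the underside; x along the plate to the plug end, z up out of the plate. Starts flat on the mat.
- module1_mid (a point): Power module (2 to 4 present, all alike): aluminium plate 100 x 44 x 6 mm; dark heat sink 40 (x) x 22 (y) mm in its middle, from 6 to 42 mm above the underside, to lift it by; white plug block 12 x 34 x 12 mm on the plate at the +x end; about 0.2 kg. This point: its centre, 21 mm above the underside; x along the plate to the plug end, z up out of the plate. Starts flat on the mat.
- module2_mid (a point): Power module (2 to 4 present, all alike): aluminium plate 100 x 44 x 6 mm; dark heat sink 40 (x) x 22 (y) mm in its middle, from 6 to 42 mm above the underside, to lift it by; white plug block 12 x 34 x 12 mm on the plate at the +x end; about 0.2 kg. This point: its centre, 21 mm above the underside; x along the plate to the plug end, z up out of the plate. Starts flat on the mat.
- module3_mid (a point): Power module (2 to 4 present, all alike): aluminium plate 100 x 44 x 6 mm; dark heat sink 40 (x) x 22 (y) mm in its middle, from 6 to 42 mm above the underside, to lift it by; white plug block 12 x 34 x 12 mm on the plate at the +x end; about 0.2 kg. This point: its centre, 21 mm above the underside; x along the plate to the plug end, z up out of the plate. Starts flat on the mat.
- module0_plug (a point): Point above the plug end of module 0: 43 mm along its x from its centre, at the same height.
- module1_plug (a point): Point above the plug end of module 1: 43 mm along its x from its centre, at the same height.
- module2_plug (a point): Point above the plug end of module 2: 43 mm along its x from its centre, at the same height.
- module3_plug (a point): Point above the plug end of module 3: 43 mm along its x from its centre, at the same height.
- mat: Bench mat 300 x 300 x 3 mm, fixed, on which the modules lie. Origin at the centre of its underside.
- meter: Yellow multimeter lying on the bench, 180 x 90 x 38 mm; to be left alone. Origin under its centre.
- screwdriver: Screwdriver lying on the bench; to be left alone.
- pot: White ceramic pot 85 mm high, 72 mm across; to be left alone. Origin under its centre.
Things that resemble listed ones, but are neither listed nor needed, are in the scene too. Leave any blue or pink look-alike of the part that bears module1_mid alone.

How it is judged:
By the outcome, as a careful person would: the job done as asked, in the order asked, and still so for the second after the job is handed in, with the robot touching nothing.
Of module0, module1, module2, module3 only 2 to 4 are there at a start; the rules pass over those that are not, and their reading is None.
At some moment in a run one of module0, module1, module2, module3 may be knocked a few centimetres aside while the robot is not near it.
Once in a run the grip may slacken for a moment while it holds something.
It also fails if it takes over 210 s, if anything falls off the work surface, if the arm or the gripper's body presses on something with over 40 N, if the wrist force passes 120 N, or if a joint passes its speed limit or range.

## Robot

A 6-joint arm with a two-finger parallel gripper is mounted at the origin on the work surface. World frame = base frame: x ahead of the robot, y to its left, z up, the work surface at z = 0. Lengths are in m, angles in rad, forces in N, time in s.
With the tool pointing down it reaches from about 0.425 to 0.95 m from the base axis. Payload 3.5 kg.
Tool frame: the origin (TCP) lies midway between the tips of the shut fingers; the grasp point (between the pads) lies 19 mm behind it (ctrl.pinch_z is the distance from the TCP to the grasp point, in m); z points along the fingers, y is the line along which they close (so a half turn about z gives the same grasp; the last joint's range is limited). The gripper opens to 85 mm and grips with 20 to 120 N. Pads are 22 mm wide; open, the fingers measure 114 mm over their backs; the gripper's body (76 mm by 85 mm) begins 54 mm behind the grasp point. The pads swing forward as they close: fully open they stand 13 mm farther back than shut.
Start: joints at [1.039, 0.286, 1.577, -0, 1.279, -0.15], TCP at [0.251, 0.626, 0.231] pointing down, gripper open.
Joint ranges: [-2.77, 2.77], [-0.9, 2.22], [0.21, 2.48], [-1.53, 4.67], [0.24, 2.81], [-2.84, 2.84]. Speed limits (rad/s): [2.79, 2.79, 3.14, 3.14, 3.14, 3.14].

## Interface

Orientations are given as a unit quaternion [x, y, z, w].
In Python, from plant import get_state, viewer, sign_off, ctrl gives the robot as it stands. The module is installed in compiled form; this text tells all that it offers.
- The arm moves only by the shell command python3 -m handwheel 'ROWS' [FORCE]. ROWS is JSON, a list that holds one entry, the list of rows, each a list of 5 numbers: the finger opening in m, from 0 to 0.0854, then the shift along the tool's x, y, z in m, then the turn about the tool's z in degrees. In form: [[[claw, x, y, z, spin], ...]]. A call has 1 to 12 rows; each row shifts and turns the commanded pose from where the row before left it, along the tool's axes as they then stand; what a row does not reach is not made up. A row lasts 1/12 s, in which the tool goes at most 41.7 mm and 7.16 degrees, less where a joint would pass 70% of its speed; a pose out of reach is approached as far as the arm can. A call is refused whole if a number of a shift passes 0.0417 or a number of a turn 7.16, either way. A call with a gripper value outside its range is refused whole. The fingers move at their own pace and stop on an object; FORCE is the grip in N (left out, the last holds). Time passes only in rows, so rows that do not move let the fingers close. It gives the time, the measured TCP pose, the force, the opening and the grip force at its end, in the units of the state.
- get_state(): the state, without advancing time (a new reading comes with each control period).
- viewer.read_camera(name): name is "scene" or "top"; returns the picture (420x560x3 uint8, blue, green, red); there is no depth.
- viewer.camera_params(name): a dict with "fov_y" (degrees; the focal length in pixels is half the picture's height over the tangent of half this angle, whatever the lens; pixels are square), "cx", "cy" (the principal point, pixels), "k1" (the pictures are not rectified: a ray, as slopes to the right and down, at radius r is drawn at 1 + k1 r^2 times it, then the intrinsics apply), "xyz" and "attitude" of the camera in the world. Camera axes: x right, y up, looking along -z (the intrinsics and any distortion apply to the point x, -y, -z); pixel columns grow to the right and rows downward; lengths in m; the calibration is good to about 2 mm. A picture is of the moment at which its call begins. camera_params takes no time and is no camera call.
- sign_off(): hands the job in; it is judged then, once.
Trained networks look in the newest picture that a camera, given by its name, has taken for a name from the list of things; names that differ only in an ending like _2 or _b are one class to them, and where a whole thing is asked for, a point or a joint stands for the part that bears it (a point fixed in the world has none). Each returns a list of dicts, best first, with "confidence" (0 to 1); they miss things now and then, are a little off and sometimes report something else, mostly with a low value. They report only what shows in the picture. A call takes as long as a camera call. They do not tell look-alikes from the thing itself.
- viewer.look_for(camera, name): "extent" ([left, top, width, height] as shares, 0 to 1, of the picture: columns of its width, rows of its height, round what is visible of it).
- viewer.outline_of(camera, name): "mask" (420x560 bool, what is visible of it) and "extent" ([left, top, width, height] as shares, 0 to 1, of the picture: columns of its width, rows of its height, round what is visible of it).
- viewer.pinpoint(camera, name): "xy" ([column, row] as shares, 0 to 1, of the picture: columns of its width, rows of its height: a listed point, or the origin of a listed thing).
The state is a dict: "time": time; "qpos": joint angles; "dq": joint speeds; "joint_efforts": joint torques, N m; "eef_pos": TCP position; "tcp_rot": TCP orientation; "contact_force": force on the tool from outside, world axes, zero at the start; "wrist_torque": the same for the moment, N m; "opening": opening from 0.0 (shut) to 1.0 (fully open); "finger_force": force on a finger pad.
Only numpy, scipy, OpenCV 4.12 (cv2) and the standard library are available. Lean on these libraries where they do the work, as an engineer would, in place of code of your own. Each camera call takes 0.05 s, during which the arm holds its last target. There are 200 camera calls.

## Working session

There is one attempt and no reset: what is moved stays moved. The work goes in short steps, Python scripts to look and compute and a shell command to move; the robot and the scene stay as the last step left them, time stands still between calls to the robot, and variables do not carry over. Pictures are saved under pics/ and viewed, at most 14 in all, crops included, and the job is handed in when it is done.

```bash
mkdir -p pics; python3 - <<'E'
from plant import get_state, viewer, ctrl
import cv2
print(get_state(), ctrl.pinch_z)
for n in("scene","top"):
    print(n,viewer.camera_params(n)); cv2.imwrite(f"pics/{n}0.png",viewer.read_camera(n))
E
```

```text
{'time': 0.0, 'qpos': array([ 1.03896585e+00,  2.87208177e-01,  1.57817981e+00, -7.51472942e-06,
        1.27861958e+00, -1.50009160e-01]), 'dq': array([-0.00059529,  0.00053456, -0.00211906, -0.00083605, -0.00036057,
       -0.0009321 ]), 'joint_efforts': array([-8.31478301e-04, -4.05958486e+01, -2.92638713e+01, -9.15791679e-05,
        5.59799111e-03,  1.69605164e-05]), 'eef_pos': array([0.25115217, 0.62582114, 0.22991732]), 'tcp_rot': array([ 1.89751879e-01,  9.81831333e-01, -1.13916677e-03, -4.00328157e-04]), 'contact_force': array([ 0.72751031, -1.00122223, -0.17346422]), 'wrist_torque': array([ 0.00688581, -0.00425382,  0.00320605]), 'finger_force': 0.0, 'opening': 1.0019515810375872} 0.0187
scene {'fov_y': 51.08394329850121, 'cx': 278.4657839443553, 'cy': 203.56120516543342, 'k1': -0.13937105845869635, 'xyz': array([0.95741103, 0.42209786, 0.96518304]), 'attitude': array([0.10820677, 0.29638213, 0.88458031, 0.34346268])}
top {'fov_y': 50.3408453171067, 'cx': 284.7840821152285, 'cy': 213.52599364122173, 'k1': -0.1501433380457939, 'xyz': array([ 0.45285486, -0.06030807,  1.13975187]), 'attitude': array([-0.01064018,  0.02429261,  0.71609315, -0.69750072])}
```

View pics/scene0.png

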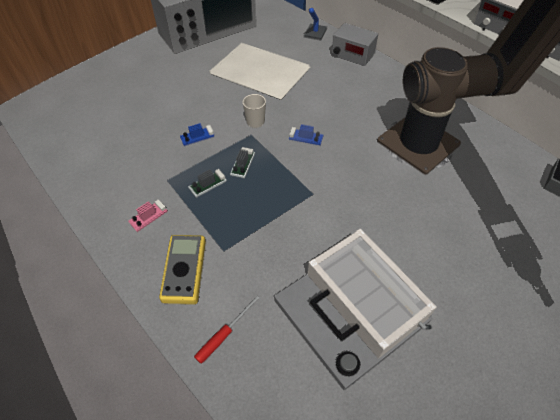

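View pics/top0.png

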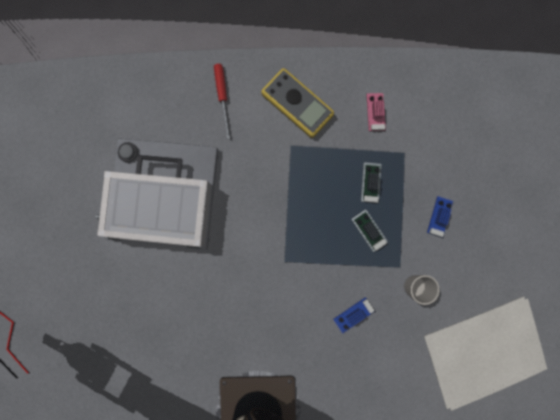

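The scene shows the tester, with its handle at scene (335,312), hood at (370,290) and button at (347,363). Two dark-finned modules lie on the mat, at top (371,182) and (369,230), which is scene (207,182) and (243,162).

Things that could be taken for modules:
- **Blue look-alikes:** top (440,216) and (354,316). Leave alone.
- **Pink look-alike:** top (376,111). Leave alone.
- **Dark with a white plug, on the mat:** top (371,182) and (369,230). These are the ones I want.

Next I'll check that choice in a close crop and measure.

```bash
cat > h.py <<'E'
import numpy as np, cv2
from scipy.spatial.transform import Rotation as R
from plant import get_state, viewer
def cam(n):
    p=viewer.camera_params(n); f=210/np.tan(np.radians(p["fov_y"]/2))
    K=np.array([[f,0,p["cx"]],[0,f,p["cy"]],[0,0,1]]); D=np.array([p["k1"],0,0,0.])
    M=R.from_quat(p["attitude"]).as_matrix()@np.diag([1,-1,-1])  # cv cam -> world
    return K,D,M,np.array(p["xyz"])
def ray(n,uv):
    K,D,M,c=cam(n); x=cv2.undistortPoints(np.float64(uv).reshape(1,1,2),K,D).ravel()
    d=M@[*x,1]; return c,d/np.linalg.norm(d)
def proj(n,X):
    K,D,M,c=cam(n); return cv2.projectPoints(np.float64(X).reshape(-1,3),cv2.Rodrigues(M.T)[0],-M.T@c,K,D)[0].reshape(-1,2)
def tri(a,b):
    (c1,d1),(c2,d2)=ray("scene",a),ray("top",b)
    t=np.linalg.lstsq(np.c_[d1,-d2],c2-c1,rcond=None)[0]
    p,q=c1+t[0]*d1,c2+t[1]*d2; return (p+q)/2,np.linalg.norm(p-q)
def onz(n,uv,z):
    c,d=ray(n,uv); return c+d*(z-c[2])/d[2]
def pins(n,name,k=.3):
    return [(np.array(r["xy"])*[560,420],r["confidence"]) for r in viewer.pinpoint(n,name) if r["confidence"]>k]
def shoot():
    return [viewer.read_camera(n) for n in("scene","top")]
def match(name,tol=.012):
    A,B=pins("scene",name),pins("top",name); o=[]
    for a,ca in A:
        for b,cb in B:
            X,e=tri(a,b)
            if e<tol and -.02<X[2]<.3: o.append((X,e,ca,cb,a.round(),b.round()))
    return o
def move(dx):  # world delta -> tool axes
    return R.from_quat(get_state()["tcp_rot"]).inv().apply(dx)
E
python3 - <<'E'
from h import *
np.set_printoptions(precision=4,suppress=True)
s,t=shoot()
for n in["fixture","hood_bar","hood_hinge","start_top","nest0","nest1","nest2","nest3","module0_mid","module0_plug","mat"]:
    for o in match(n): print(n,*o)
cv2.imwrite("pics/c1.png",np.hstack([cv2.resize(t[140:270,280:410],(390,390),interpolation=2),cv2.resize(s[120:250,160:290],(390,390),interpolation=2)]))
E
```

```text
fixture [ 0.5301  0.2301 -0.0062] 0.003199178356299432 0.71 0.98 [361. 303.] [163. 209.]
hood_bar [0.6491 0.2227 0.066 ] 0.00869915007146297 0.86 0.87 [326. 322.] [157. 159.]
start_top [0.6676 0.3112 0.0513] 0.005193770809421496 0.61 0.47 [350. 359.] [125. 154.]
module0_mid [ 0.4666 -0.2949  0.0396] 0.003912021420489185 0.9 0.73 [241. 157.] [370. 228.]
module0_plug [ 0.4289 -0.3234  0.0217] 0.005467768335043949 0.81 0.87 [246. 149.] [382. 241.]
mat [ 0.521  -0.2412 -0.0009] 0.0031962681635035652 0.69 0.75 [240. 186.] [347. 207.]
```

View pics/c1.png

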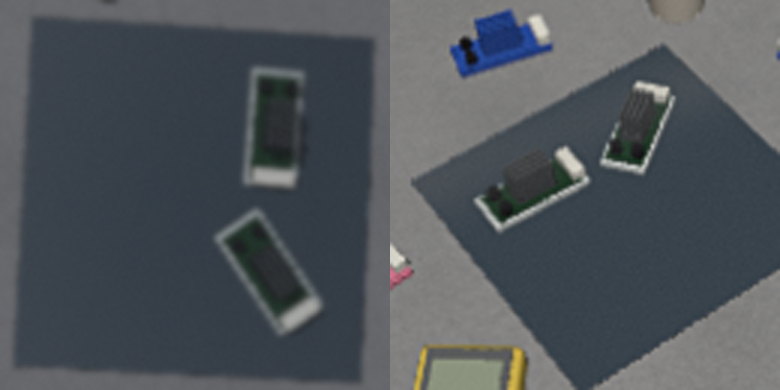

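The crop confirms two true modules, each with a dark heat sink, green board and white plug. A is at top (371,182) with its plug toward −x. B is at top (369,230) with its plug down-right. I'll fit the fixture pose next.

```bash
cat > fit.py <<'E'
from h import *
from scipy.optimize import least_squares
P={"fixture":(0,0,0),"hood_bar":(-.115,0,.07),"start_top":(-.13,-.095,None),"hood_hinge":(.085,0,.045),
"nest0":(0,-.084,.03),"nest1":(0,-.028,.03),"nest2":(0,.028,.03),"nest3":(0,.084,.03)}
def W(p,q): c,s=np.cos(p[2]),np.sin(p[2]); return np.array([p[0]+c*q[0]-s*q[1],p[1]+s*q[0]+c*q[1],q[2]])
def fit(names,x0,cut=12):
    obs=[]
    for n in names:
        q=P[n]; q=(q[0],q[1],.05 if q[2] is None else q[2])
        for c in("scene","top"):
            pp=[(np.linalg.norm(a-proj(c,W(x0,q))[0]),a) for a,_ in pins(c,n,.2)]
            if pp and min(pp,key=lambda v:v[0])[0]<cut: obs.append((c,n,q,min(pp,key=lambda v:v[0])[1]))
    res=lambda p:np.concatenate([proj(c,W(p,q))[0]-a for c,n,q,a in obs])
    r=least_squares(res,x0,loss="soft_l1")
    for o,e in zip(obs,res(r.x).reshape(-1,2)): print(o[0],o[1],e.round(1))
    return r.x
E
python3 - <<'E'
from fit import *
np.set_printoptions(precision=4,suppress=True)
s,t=shoot()
b=np.array([.6491,.2227]);x0=np.array([.532,.235,np.pi-.08])
x=fit(P,x0,30); print(x)
for k in("hood_bar","hood_hinge"): print(k,W(x,P[k]))
im=[s,t]
for c,i in(("scene",s),("top",t)):
    L=[[(-.165,-.13,.03),(.095,-.13,.03),(.095,.13,.03),(-.165,.13,.03)],[(-.115,-.045,.07),(-.115,.045,.07)]]
    for l in L: cv2.polylines(i,[proj(c,[W(x,q) for q in l]).round().astype(int)],len(l)>2,(0,0,255),1)
a=cv2.resize(s[220:400,260:450],(390,370),interpolation=2);b=cv2.resize(t[130:260,90:225],(390,370),interpolation=2)
cv2.imwrite("pics/c2.png",np.hstack([a,b]))
E
```

```text
scene fixture [1.9 3.2]
top fixture [-3.1 -3.7]
scene hood_bar [ 2.  -0.9]
top hood_bar [-4.2  1.3]
scene start_top [-0.2  1.9]
top start_top [1.4 0.1]
top hood_hinge [1.8 0. ]
scene nest0 [-2.4 -0.6]
scene nest1 [-18.7 -19.6]
top nest2 [-21.1  -1.3]
top nest3 [0.8 1.3]
[0.5324 0.2379 2.9973]
hood_bar [0.6462 0.2213 0.07  ]
hood_hinge [0.4483 0.2501 0.045 ]
```

View pics/c2.png

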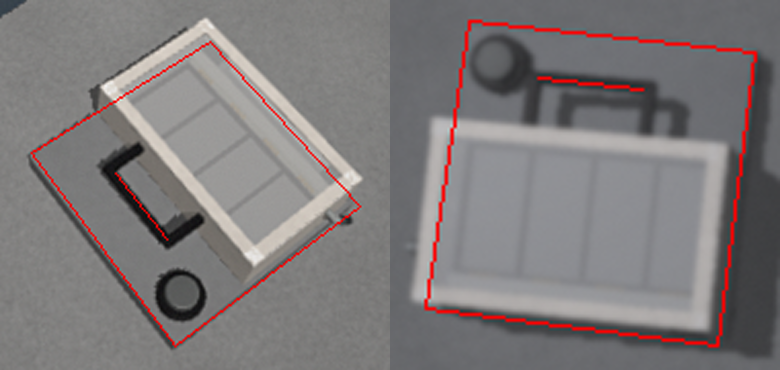

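```bash
python3 -m handwheel '[[[0.05,0,0,0,6.9],[0.05,0,0,0,6.9],[0.05,0,0,0,6.9],[0.05,0,0,0,6.9],[0.05,0,0,0,6.9],[0.05,0,0,0,6.9],[0.05,0,0,0,7],[0.05,0,0,0,7],[0.05,0,0,0,7],[0.05,0,0,0,7],[0.05,0,0,0,7],[0.05,0,0,0,0]]]' 30
cat > to.py <<'E'
import sys
from h import *
np.set_printoptions(precision=4,suppress=True)
t=[float(v) for v in sys.argv[1:4]]; s=get_state()
m=R.from_quat(s["tcp_rot"]).as_matrix()
print("tool delta",move(np.array(t)-s["eef_pos"]),"tool y at deg",np.degrees(np.arctan2(m[1,1],m[0,1])),"z",m[:,2],"q",s["qpos"],"F",s["contact_force"],"open",s["opening"],s["time"])
E
python3 to.py .646 .221 .15
```

```text
time: 3.2
eef_pos: [0.2514, 0.6264, 0.2313]
tcp_rot: [0.757, 0.653, -0.0, -0.0]
contact_force: [-0.1, -1.5, -0.0]
opening: 0.584
finger_force: 0.0
tool delta [-0.3435  0.4495  0.0813] tool y at deg -8.390890269215944 z [-0. -0. -1.] q [1.0391 0.2863 1.5767 0.     1.2786 1.1855] F [-0.1235 -1.4755 -0.0117] open 0.5835961753409998 3.2
```

```bash
python3 -m handwheel '[[[0.05,-0.0245,0.0321,0,0],[0.05,-0.0245,0.0321,0,0],[0.05,-0.0245,0.0321,0,0],[0.05,-0.0245,0.0321,0,0],[0.05,-0.0245,0.0321,0,0],[0.05,-0.0245,0.0321,0,0],[0.05,-0.0245,0.0321,0,0],[0.05,-0.0245,0.0321,0,0],[0.05,-0.0245,0.0321,0,0],[0.05,-0.0245,0.0321,0,0],[0.05,-0.0245,0.0321,0,0],[0.05,-0.0245,0.0321,0,0]]]'
python3 -m handwheel '[[[0.05,-0.0245,0.0321,0,0],[0.05,-0.0245,0.0321,0.03,0],[0.05,0,0,0.03,0],[0.05,0,0,0.02,0],[0.05,0,0,0,0],[0.05,0,0,0,0]]]'
python3 to.py .646 .221 .051
python3 - <<'E'
from h import *
s,t=shoot()
a=cv2.resize(s[200:390,250:450],(390,370),interpolation=2);b=cv2.resize(t[100:260,80:240],(390,370),interpolation=2)
cv2.imwrite("pics/c3.png",np.hstack([a,b]))
E
```

```text
time: 4.2
eef_pos: [0.5915, 0.2784, 0.2316]
tcp_rot: [0.755, 0.656, 0.0, 0.0]
contact_force: [-0.0, 0.2, 0.4]
opening: 0.585
finger_force: 0.0
time: 4.7
eef_pos: [0.6411, 0.2269, 0.1548]
tcp_rot: [0.756, 0.655, -0.002, -0.001]
contact_force: [0.1, -0.6, 0.9]
opening: 0.586
finger_force: 0.0
tool delta [-0.0051  0.0061  0.1038] tool y at deg -8.172979487918571 z [-0.0036 -0.0007 -1.    ] q [0.1913 0.3647 1.6218 0.     1.1588 0.3339] F [ 0.09   -0.5654  0.8906] open 0.5856902780835328 4.7
```

View pics/c3.png

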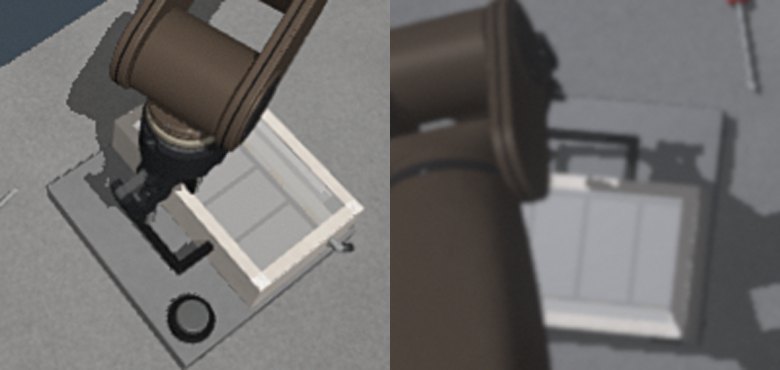

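```bash
python3 -m handwheel '[[[0.04,-0.005,0.006,0.01,0],[0.04,0,0,0.015,0],[0.04,0,0,0.02,0],[0.04,0,0,0.02,0],[0.04,0,0,0.02,0],[0.04,0,0,0.019,0],[0.04,0,0,0,0],[0.04,0,0,0,0]]]'
python3 to.py .646 .221 .051
python3 - <<'E'
from h import *
s,t=shoot()
cv2.imwrite("pics/c4.png",cv2.resize(s[250:390,260:400],(420,420),interpolation=2))
E
```

```text
time: 5.47
eef_pos: [0.6468, 0.2213, 0.0514]
tcp_rot: [0.756, 0.654, -0.001, -0.0]
contact_force: [-0.6, -0.2, -0.3]
opening: 0.468
finger_force: 0.0
tool delta [-0.0004 -0.0007  0.0004] tool y at deg -8.25096667625539 z [-0.0016 -0.0004 -1.    ] q [ 0.1816  0.4902  1.6595 -0.0001  0.9935  0.3257] F [-0.6099 -0.1958 -0.2879] open 0.46784929705301886 5.4667
```

View pics/c4.png

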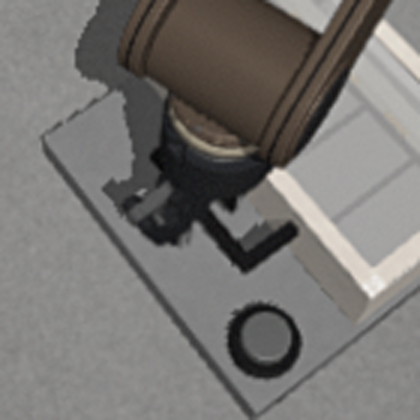

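The fingers stand at crop (150,205), straddling the bar from above, so I'll close them.

```bash
python3 -m handwheel '[[[0.005,0,0,0,0],[0.005,0,0,0,0],[0.005,0,0,0,0],[0.005,0,0,0,0],[0.005,0,0,0,0],[0.005,0,0,0,0],[0.005,0,0,0,0],[0.005,0,0,0,0]]]' 50
```

```text
time: 6.23
eef_pos: [0.6479, 0.2214, 0.0533]
tcp_rot: [0.756, 0.654, 0.001, 0.001]
contact_force: [1.7, 0.0, 3.4]
opening: 0.119
finger_force: 48.9
```

```bash
python3 to.py .646 .221 .051; python3 - <<'E'
import numpy as np
# arc in tool axes: forward (toward hinge) = -tool y ; up = -tool z
a0=np.arctan2(.025,.2);r=.2016
th=np.r_[np.linspace(0,1.45,25)]
y=r*np.cos(a0+th);z=r*np.sin(a0+th)
for i,(a,b) in enumerate(zip(np.diff(y),np.diff(z))): print(i,round(th[i+1],2),"ty %.4f tz %.4f"%(a,-b))
E
```

```text
tool delta [-0.0007 -0.0018  0.0023] tool y at deg -8.258305616469592 z [ 0.0018  0.     -1.    ] q [ 0.1815  0.4882  1.6583 -0.0003  0.9933  0.3258] F [1.7399 0.0135 3.3835] open 0.11876397494893265 6.2333
0 0.06 ty -0.0019 tz -0.0120
1 0.12 ty -0.0026 tz -0.0119
2 0.18 ty -0.0033 tz -0.0117
3 0.24 ty -0.0040 tz -0.0115
4 0.3 ty -0.0047 tz -0.0112
5 0.36 ty -0.0054 tz -0.0109
6 0.42 ty -0.0060 tz -0.0106
7 0.48 ty -0.0066 tz -0.0102
8 0.54 ty -0.0073 tz -0.0098
9 0.6 ty -0.0078 tz -0.0093
10 0.66 ty -0.0084 tz -0.0088
11 0.72 ty -0.0089 tz -0.0083
12 0.79 ty -0.0094 tz -0.0078
13 0.85 ty -0.0098 tz -0.0072
14 0.91 ty -0.0103 tz -0.0066
15 0.97 ty -0.0106 tz -0.0059
16 1.03 ty -0.0110 tz -0.0053
17 1.09 ty -0.0113 tz -0.0046
18 1.15 ty -0.0115 tz -0.0039
19 1.21 ty -0.0117 tz -0.0032
20 1.27 ty -0.0119 tz -0.0025
21 1.33 ty -0.0120 tz -0.0018
22 1.39 ty -0.0121 tz -0.0011
23 1.45 ty -0.0122 tz -0.0003
```

```bash
python3 -m handwheel '[[[0.005,0,-0.001,-0.006,0],[0.005,0,-0.001,-0.006,0],[0.005,0,-0.001,-0.006,0],[0.005,0,-0.0015,-0.006,0],[0.005,0,-0.0017,-0.006,0],[0.005,0,-0.0017,-0.006,0],[0.005,0,-0.002,-0.006,0],[0.005,0,-0.002,-0.0055,0],[0.005,0,-0.0023,-0.0055,0],[0.005,0,-0.0024,-0.0057,0]]]'; python3 to.py .646 .221 .051
```

```text
time: 7.07
eef_pos: [0.6324, 0.2233, 0.1112]
tcp_rot: [0.756, 0.654, 0.002, 0.002]
contact_force: [6.1, -0.7, -2.2]
opening: 0.113
finger_force: 48.6
tool delta [-0.0004  0.0134  0.0602] tool y at deg -8.263475737514524 z [ 0.0054 -0.0005 -1.    ] q [ 0.189   0.3883  1.6771 -0.0017  1.071   0.334 ] F [ 6.0844 -0.7129 -2.1767] open 0.11305856736993451 7.0667
```

```bash
python3 -m handwheel '[[[0.005,0,-0.0054,-0.0109,0],[0.005,0,-0.006,-0.0106,0],[0.005,0,-0.0066,-0.0102,0],[0.005,0,-0.0073,-0.0098,0],[0.005,0,-0.0078,-0.0093,0],[0.005,0,-0.0084,-0.0088,0],[0.005,0,-0.0089,-0.0083,0],[0.005,0,-0.0094,-0.0078,0],[0.005,0,-0.0098,-0.0072,0],[0.005,0,-0.0103,-0.0066,0]]]'; python3 to.py .646 .221 .051
```

```text
time: 7.9
eef_pos: [0.5552, 0.2329, 0.2039]
tcp_rot: [0.756, 0.654, 0.003, 0.006]
contact_force: [6.4, -7.0, 4.5]
opening: 0.116
finger_force: 48.6
tool delta [0.0017 0.0897 0.154 ] tool y at deg -8.257748236222435 z [ 0.0114 -0.0048 -0.9999] q [ 0.2319  0.1467  1.7925 -0.0078  1.1925  0.3788] F [ 6.3621 -6.9946  4.5343] open 0.11635887688329809 7.9
```

```bash
python3 -m handwheel '[[[0.005,0,-0.0106,-0.0059,0],[0.005,0,-0.011,-0.0053,0],[0.005,0,-0.0113,-0.0046,0],[0.005,0,-0.0115,-0.0039,0],[0.005,0,-0.0117,-0.0032,0],[0.005,0,-0.0119,-0.0025,0],[0.005,0,-0.012,-0.0018,0],[0.005,0,-0.0121,-0.0011,0],[0.005,0,-0.0122,-0.0003,0],[0.005,0,0,0,0]]]'; python3 to.py .646 .221 .051
```

```text
time: 8.73
eef_pos: [0.4487, 0.2462, 0.2329]
tcp_rot: [0.755, 0.655, -0.002, 0.006]
contact_force: [-1.4, -16.6, 12.6]
opening: 0.118
finger_force: 53.7
tool delta [0.005  0.1979 0.183 ] tool y at deg -8.130397807583144 z [ 0.0039 -0.0119 -0.9999] q [ 0.3096 -0.0782  1.9692 -0.0132  1.2505  0.4557] F [ -1.3601 -16.6245  12.6044] open 0.11829575807734771 8.7333
```

```bash
python3 -m handwheel '[[[0.03,0,-0.002,0,0],[0.04,0,-0.004,0,0],[0.04,0,-0.004,0,0],[0.04,0,-0.002,0,0],[0.04,0,0,0,0],[0.04,0,0,-0.02,0],[0.04,0,0,-0.02,0],[0.04,0,0,-0.02,0],[0.04,0,0,-0.01,0],[0.04,0,0,0,0]]]'; python3 to.py .646 .221 .051
```

```text
time: 9.57
eef_pos: [0.4381, 0.2528, 0.3023]
tcp_rot: [0.756, 0.654, 0.003, 0.001]
contact_force: [-0.4, -0.8, -0.1]
opening: 0.468
finger_force: 0.0
tool delta [-0.0023  0.209   0.2524] tool y at deg -8.268021802537978 z [ 0.0058  0.0022 -1.    ] q [ 0.3224 -0.1463  1.9046  0.0002  1.3772  0.4666] F [-0.3843 -0.8245 -0.0923] open 0.468026912766468 9.5667
```

```bash
python3 -m handwheel '[[[0.05,-0.03,0.01,0,0],[0.05,-0.037,0.012,0,0],[0.05,-0.037,0.012,0,0],[0.05,-0.037,0.012,0,0],[0.05,-0.037,0.012,0,0],[0.05,-0.037,0,0,0],[0.05,-0.037,0,0,0],[0.05,-0.037,0,0,0],[0.05,0,0,0,0],[0.05,0,0,0,0]]]'
cat > mods.py <<'E'
from fit import *
np.set_printoptions(precision=4,suppress=True)
def modules(zu=.003):
    # fit each detected module from mids and plugs, height known from two views as a check
    for c in("scene","top"):
        m=[(onz(c,a,zu+.021)[:2],k) for a,k in pins(c,"module0_mid",.15)]; p=[(onz(c,a,zu+.021)[:2],k) for a,k in pins(c,"module0_plug",.15)]
        for a,k in m:
            for b,l in p:
                if .025<np.linalg.norm(b-a)<.065: print(c,"mid",a,k,"plug",b,l,"deg",np.degrees(np.arctan2(*(b-a)[::-1])).round(1))
    for o in match("module0_mid"): print("tri mid",*o)
    for o in match("module0_plug"): print("tri plug",*o)
E
python3 - <<'E'
from mods import *
s,t=shoot()
x=fit([n for n in P if n!="hood_bar"],np.array([.5324,.2379,2.9973]),15); print(x)
modules()
L=[[(-.165,-.13,.03),(.095,-.13,.03),(.095,.13,.03),(-.165,.13,.03)]]+[[(a,y-.026,.03),(.054,y-.026,.03),(.054,y+.026,.03),(a,y+.026,.03)] for a in(-.054,) for y in(-.084,-.028,.028,.084)]
for c,i in(("scene",s),("top",t)):
    cv2.imwrite(f"pics/raw_{c}.png",i)
    i=cv2.resize(i,None,fx=3,fy=3,interpolation=2)
    for l in L: cv2.polylines(i,[((proj(c,[W(x,q) for q in l])+.5)*3).round().astype(int)],True,(0,0,255),1)
    cv2.imwrite(f"pics/o_{c}.png",i[630:1200,810:1350] if c=="scene" else i[330:800,250:690])
a,b=cv2.imread("pics/o_scene.png"),cv2.imread("pics/o_top.png")
cv2.imwrite("pics/c5.png",cv2.resize(np.hstack([a[:470,100:500],b[:,:400]]),(800,470)))
E
```

```text
time: 10.4
eef_pos: [0.4519, -0.0437, 0.2978]
tcp_rot: [0.758, 0.653, -0.0, -0.001]
contact_force: [-0.2, 0.7, -0.7]
opening: 0.586
finger_force: 0.0
scene fixture [ 1. -2.]
top fixture [-2.4 -3.7]
scene start_top [ 1.1 -1.1]
top start_top [ 0.7 -0.8]
scene hood_hinge [-1.2 -3.4]
top hood_hinge [ 0.6 -0.6]
scene nest0 [-2.5  1.1]
top nest0 [-2.1  0.2]
scene nest1 [ 2.3 -1.6]
top nest1 [ 0.1 -1.8]
scene nest2 [3.5 0.3]
top nest2 [-2.  -1.5]
scene nest3 [ 1.6 -1.2]
top nest3 [ 4.5 -0.4]
[0.5322 0.2357 2.9975]
scene mid [ 0.4611 -0.3037] 0.89 plug [ 0.4265 -0.3186] 0.78 deg -156.6
top mid [ 0.4624 -0.2959] 0.76 plug [ 0.4303 -0.3186] 0.93 deg -144.7
tri mid [ 0.4639 -0.2958  0.0319] 0.004431332736848972 0.89 0.76 [241. 158.] [370. 229.]
tri plug [ 0.4294 -0.3168  0.0277] 0.0026844109776942462 0.78 0.93 [247. 149.] [379. 242.]
```

View pics/c5.png

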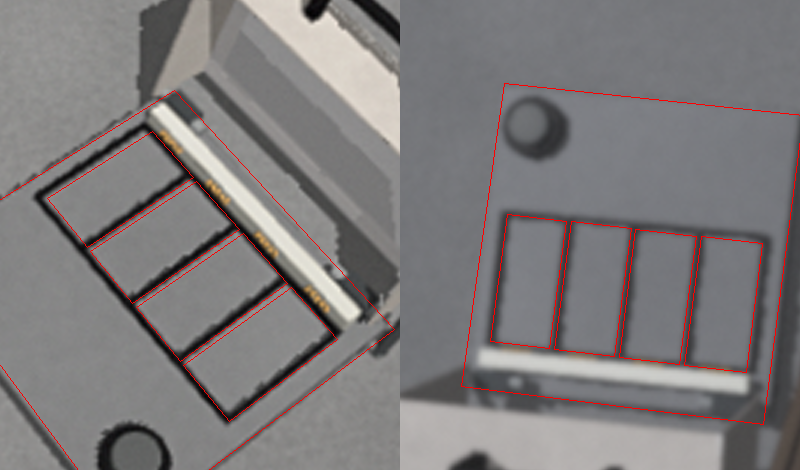

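The hood stays open by itself. The compartments show at scene crop (40..335, 130..420), and the overlay agrees to within about 1 px. I'll refine the fixture on the black walls and segment the module plates.

```bash
cat > seg.py <<'E'
from fit import *
from scipy.optimize import minimize
np.set_printoptions(precision=4,suppress=True)
def nestfit(ims,x0,cams=("scene","top")):
    g=np.linspace(-.11,.11,80);h=np.linspace(-.054,.054,40)
    wall=[(sx*.056,y,.037) for sx in(-1,1) for y in g]+[(x,y,.037) for y in(-.112,-.056,0,.056,.112) for x in h]
    free=[(x,y+d,.03) for y in(-.084,-.028,.028,.084) for d in(-.016,.016) for x in h*.8]+[(sx,y+d,.03) for sx in(-.044,.044) for y in(-.084,-.028,.028,.084) for d in(-.01,0,.01)]
    G={c:cv2.GaussianBlur(cv2.cvtColor(ims[c],6).astype(np.float32),(0,0),.8) for c in cams}
    def samp(c,pts,p):
        u=proj(c,[W(p,q) for q in pts]).astype(np.float32); return cv2.remap(G[c],u[:,:1],u[:,1:],1).mean()
    s=np.array([.01,.01,.03])
    f=lambda v:sum(samp(c,wall,x0+v*s)-samp(c,free,x0+v*s) for c in cams)
    r=minimize(f,np.zeros(3),method="Nelder-Mead",options=dict(initial_simplex=np.vstack([np.zeros(3),np.eye(3)*.6])));return x0+r.x*s,r.fun
def plates(ims,z=.009,dbg=False):
    out=[]
    for c in("scene","top"):
        im=ims[c]; hsv=cv2.cvtColor(im,cv2.COLOR_BGR2HSV).astype(int)
        # mat region
        mp=proj(c,[(.521+a*.17,-.241+b*.17,.003) for a,b in((-1,-1),(-1,1),(1,1),(1,-1))]).astype(int)
        M=np.zeros(im.shape[:2],np.uint8); cv2.fillConvexPoly(M,mp,1)
        w=((im.min(2)>95)|((im[...,1].astype(int)-im[...,0]>5)))&(M>0)  # white rim or green board
        w=cv2.morphologyEx(w.astype(np.uint8),cv2.MORPH_CLOSE,np.ones((3,3)))
        for k in cv2.findContours(w,0,cv2.CHAIN_APPROX_NONE)[0]:
            if cv2.contourArea(k)<150: continue
            q=np.array([onz(c,p,z)[:2] for p in k[:,0].astype(float)])*1000
            (cx,cy),(a,b),an=cv2.minAreaRect(q.astype(np.float32))
            if a<b: a,b,an=b,a,an+90
            if not(80<a<125 and 33<b<65): continue
            # plug end: brighter end
            u=np.radians(an); d=np.array([np.cos(u),np.sin(u)]); 
            v=[im[tuple(np.clip(proj(c,[(cx+s*43*d[0])/1e3,(cy+s*43*d[1])/1e3,.018])[0].round().astype(int)[::-1],0,[419,559]))].min() for s in(1,-1)]
            if v[1]>v[0]: an+=180
            out.append((c,np.array([cx,cy]).round(1),round(a,1),round(b,1),round((an+180)%360-180,1),v))
    return out
E
python3 - <<'E'
from seg import *
ims={c:cv2.imread(f"pics/raw_{c}.png") for c in("scene","top")}
x0=np.array([.5322,.2357,2.9975])
for cc in(("scene","top"),("scene",),("top",)): print(cc,*nestfit(ims,x0,cc))
for o in plates(ims): print(*o)
E
```

```text
('scene', 'top') [0.5352 0.2321 3.0191] -127.38752746582031
('scene',) [0.5357 0.2324 3.0198] -91.27426147460938
('top',) [0.5334 0.2314 3.0213] -39.24420928955078Traceback (most recent call last):
  File "<stdin>", line 5, in <module>
  File "seg.py", line 25, in plates
    q=np.array([onz(c,p,z)[:2] for p in k[:,0].astype(float)])*1000
                ~~~^^^^^^^
  File "h.py", line 19, in onz
    c,d=ray(n,uv); return c+d*(z-c[2])/d[2]
        ~~~^^^^^^
  File "h.py", line 10, in ray
    K,D,M,c=cam(n); x=cv2.undistortPoints(np.float64(uv).reshape(1,1,2),K,D).ravel()
            ~~~^^^
  File "h.py", line 5, in cam
    p=viewer.camera_params(n); f=210/np.tan(np.radians(p["fov_y"]/2))
ValueError: time passes only in moves, steps and waits
```

```bash
sed -i 's/^def cam(n):/import functools\n@functools.lru_cache\ndef cam(n):/' h.py; python3 - <<'E'
from seg import *
ims={c:cv2.imread(f"pics/raw_{c}.png") for c in("scene","top")}
for o in plates(ims): print(*o)
for c,i in ims.items():
    b=[(180,135),(365,125)][c=="scene" and 0 or 1]
for c,uv in(("top",(371,182)),("scene",(207,182))): print(onz(c,uv,.03))
E
```

```text
scene [ 583.6 -306.2] 108.4 54.7 177.2 [np.uint8(213), np.uint8(37)]
scene [ 458.9 -300.2] 117.0 47.6 -148.6 [np.uint8(39), np.uint8(209)]
top [ 460.2 -297.4] 104.3 46.5 -147.1 [np.uint8(61), np.uint8(183)]
top [ 584.2 -305. ] 101.8 45.2 174.2 [np.uint8(182), np.uint8(92)]
[ 0.5814 -0.3019  0.03  ]
[ 0.5917 -0.2934  0.03  ]
```

The tester measures (0.535, 0.232) m at yaw 173°. Module A is at (584,-305) mm, plug at 174.5°. Module B is at (460,-298) mm, plug at -147.3°. The two views agree within 2–3 mm at the plate's height. Next I'll go to A.

```bash
python3 -m handwheel '[[[0.06,0,0,0.01,7.1],[0.06,0,0,0.01,7.1],[0.06,0,0,0.01,7.1],[0.06,0,0,0.01,7.1],[0.06,0,0,0.01,7.1],[0.06,0,0,0.01,7.1],[0.06,0,0,0.01,7.1],[0.06,0,0,0.01,7.1],[0.06,0,0,0.01,7.1],[0.06,0,0,0.01,7.1],[0.06,0,0,0.01,7.1],[0.06,0,0,0.01,7.1]]]'
python3 -m handwheel '[[[0.06,0,0,0.01,2.4],[0.06,0,0,0,0],[0.06,0,0,0,0]]]'; python3 to.py .584 -.3055 .11
```

```text
time: 12.6
eef_pos: [0.4524, -0.0423, 0.1789]
tcp_rot: [0.999, -0.033, 0.0, 0.0]
contact_force: [-0.1, -0.8, -0.5]
opening: 0.703
finger_force: 0.0
time: 12.85
eef_pos: [0.4521, -0.0422, 0.1689]
tcp_rot: [0.999, -0.051, -0.001, -0.0]
contact_force: [0.7, 0.2, 0.9]
opening: 0.703
finger_force: 0.0
tool delta [0.158  0.2487 0.0586] tool y at deg -95.79963580952544 z [-0.0013  0.0004 -1.    ] q [-0.3171 -0.1529  2.1587 -0.      1.1372  1.3549] F [0.6532 0.2334 0.8945] open 0.7026533334360571 12.85
```

```bash
cat > see.py <<'E'
from seg import *
s,t=shoot()
for o in plates(dict(scene=s,top=t)): print(*o[:5])
E
python3 see.py; python3 -m handwheel '[[[0.06,0.0197,0.0311,0,0],[0.06,0.0197,0.0311,0,0],[0.06,0.0197,0.0311,0,0],[0.06,0.0197,0.0311,0,0],[0.06,0.0197,0.0311,0.01,0],[0.06,0.0197,0.0311,0.01,0],[0.06,0.0197,0.0311,0.02,0],[0.06,0.0197,0.0311,0.018,0],[0.06,0,0,0,0],[0.06,0,0,0,0]]]'; python3 to.py .584 -.3055 .014; python3 see.py
```

```text
scene [ 583.6 -308.6] 107.2 55.9 173.5
scene [ 458.9 -300.2] 117.0 47.6 -148.6
top [ 460.2 -297.4] 104.3 46.5 -147.1
top [ 584. -305.] 101.8 45.0 174.2
time: 13.78
eef_pos: [0.5831, -0.307, 0.1089]
tcp_rot: [0.999, -0.052, -0.002, -0.001]
contact_force: [-1.0, 0.6, 0.2]
opening: 0.701
finger_force: 0.0
tool delta [ 0.0011 -0.0013  0.0949] tool y at deg -95.96983088215798 z [-0.0033  0.0026 -1.    ] q [-0.6383  0.372   1.7033  0.0002  1.0704  1.0366] F [-0.989   0.6279  0.1871] open 0.7014955367365291 13.7833
scene [ 583.8 -306.9] 107.2 52.5 173.5
scene [ 459.  -300.5] 116.9 47.8 -147.9
```

```bash
python3 -m handwheel '[[[0.05,0.001,-0.001,0.018,0],[0.05,0,0,0.02,0],[0.05,0,0,0.02,0],[0.05,0,0,0.02,0],[0.05,0,0,0.017,0],[0.05,0,0,0,0],[0.05,0,0,0,0]]]'; python3 -m handwheel '[[[0.01,0,0,0,0],[0.01,0,0,0,0],[0.01,0,0,0,0],[0.01,0,0,0,0],[0.01,0,0,0,0],[0.01,0,0,0,0],[0.01,0,0,0,0],[0.01,0,0,0,0]]]' 70; python3 to.py .584 -.3055 .014
```

```text
time: 14.47
eef_pos: [0.5849, -0.3037, 0.0178]
tcp_rot: [0.999, -0.05, 0.0, 0.0]
contact_force: [-0.4, -0.7, 0.8]
opening: 0.584
finger_force: 0.0
time: 15.13
eef_pos: [0.5863, -0.3057, 0.0195]
tcp_rot: [0.999, -0.051, 0.002, 0.001]
contact_force: [-1.0, 1.4, 6.9]
opening: 0.241
finger_force: 71.7
tool delta [-0.0024  0.      0.0054] tool y at deg -95.87337052225811 z [ 0.0034 -0.002  -1.    ] q [-0.634   0.4906  1.7289  0.0005  0.9182  1.039 ] F [-1.009   1.3612  6.8692] open 0.24127294395353277 15.1333
```

```bash
python3 -m handwheel '[[[0.01,0,0,-0.01,0],[0.01,0,0,-0.02,0],[0.01,0,0,-0.02,0],[0.01,0,0,-0.02,0],[0.01,0,0,-0.03,0],[0.01,0,0,-0.03,0],[0.01,0,0,-0.02,0],[0.01,0,0,0,0],[0.01,0,0,0,0]]]'; python3 - <<'E'
from seg import *
x=np.array([.535,.232,3.0195])
for n in("nest1","nest3"): print(n,W(x,P[n]))
E
python3 to.py .5252 .1486 .15;  python3 see.py
```

```text
time: 15.88
eef_pos: [0.585, -0.3051, 0.1677]
tcp_rot: [0.999, -0.051, 0.001, 0.001]
contact_force: [-0.5, 0.2, -2.8]
opening: 0.244
finger_force: 70.4
nest1 [0.5384 0.2598 0.03  ]
nest3 [0.5248 0.1486 0.03  ]
tool delta [-0.106  -0.4452  0.0168] tool y at deg -95.87577394007909 z [ 0.002  -0.0016 -1.    ] q [-0.6342  0.307   1.6709 -0.0001  1.1611  1.0391] F [-0.4955  0.1857 -2.8277] open 0.24396819902835554 15.8833
scene [ 458.9 -300.2] 117.0 47.6 -148.6
```

```bash
python3 -m handwheel '[[[0.01,-0.008,-0.025,0,0],[0.01,-0.0095,-0.039,0,0],[0.01,-0.0095,-0.039,0,0],[0.01,-0.0095,-0.039,0,0],[0.01,-0.0095,-0.039,0,0],[0.01,-0.0095,-0.039,0,0],[0.01,-0.0095,-0.039,0,0],[0.01,-0.0095,-0.039,0,0],[0.01,-0.0095,-0.039,0,0],[0.01,-0.0095,-0.039,0,0],[0.01,-0.0095,-0.039,0,0],[0.01,-0.0095,-0.03,0,1.1]]]';python3 -m handwheel '[[[0.01,0,0,0.01,0],[0.01,0,0,0.02,0],[0.01,0,0,0.02,0],[0.01,0,0,0,0],[0.01,0,0,0,0]]]'; python3 to.py .527 .1486 .06
python3 - <<'E'
from h import *
s,t=shoot()
cv2.imwrite("pics/raw_s2.png",s)
cv2.imwrite("pics/c6.png",np.hstack([cv2.resize(s[200:400,260:460],(400,400),interpolation=2),cv2.resize(t[110:260,80:230],(400,400),interpolation=2)]))
E
```

```text
time: 16.98
eef_pos: [0.516, 0.1518, 0.1635]
tcp_rot: [0.998, -0.061, -0.002, 0.0]
contact_force: [0.8, -0.1, -1.8]
opening: 0.246
finger_force: 70.3
time: 17.4
eef_pos: [0.516, 0.1487, 0.1131]
tcp_rot: [0.998, -0.061, -0.004, 0.001]
contact_force: [0.1, 0.5, -2.3]
opening: 0.242
finger_force: 70.3
tool delta [ 0.0113 -0.0013  0.053 ] tool y at deg -96.99050887061537 z [-0.0072 -0.0008 -1.    ] q [ 0.0916  0.1189  2.0039 -0.0002  1.026   1.7845] F [ 0.1269  0.492  -2.2706] open 0.24244499427884383 17.4
```

View pics/c6.png

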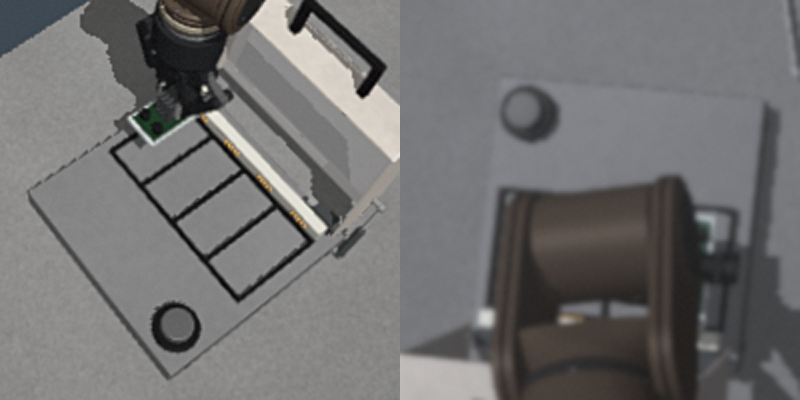

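The module hangs level over the end compartment at scene crop (165,115), with its plug toward the strip. I'll shift it 11 mm and lower it.

```bash
python3 -m handwheel '[[[0.01,0.0055,-0.0005,0.01,0],[0.01,0.0058,-0.0008,0.01,0],[0.01,0,0,0.015,0],[0.01,0,0,0.013,0],[0.01,0,0,0.004,0],[0.01,0,0,0,0],[0.01,0,0,0,0],[0.01,0,0,0,0]]]';python3 to.py .527 .1486 .0465
python3 - <<'E'
from seg import *
s,t=shoot(); x=np.array([.535,.232,3.0195]); e=get_state()["eef_pos"]; print(e)
i=cv2.resize(s,None,fx=4,fy=4,interpolation=2)
def dr(pts,col): cv2.polylines(i,[((proj("scene",pts)+.5)*4).round().astype(int)],True,col,1)
dr([W(x,q) for q in[(-.054,.058,.038),(.054,.058,.038),(.054,.11,.038),(-.054,.11,.038)]],(0,0,255))
p=np.array([e[0]-.002,e[1],np.radians(173)]); z=e[2]-.0165+.006
dr([W(p,q) for q in[(-.05,-.022,z),(.05,-.022,z),(.05,.022,z),(-.05,.022,z)]],(0,255,0))
cv2.imwrite("pics/c7.png",i[900:1350,1200:1650])
E
```

```text
time: 18.17
eef_pos: [0.5305, 0.1493, 0.0654]
tcp_rot: [0.998, -0.061, 0.001, -0.0]
contact_force: [0.2, 0.4, -2.0]
opening: 0.243
finger_force: 70.4
tool delta [-0.0034  0.0011  0.0189] tool y at deg -96.9767916067306 z [ 0.0018  0.0002 -1.    ] q [0.0903 0.2148 1.996  0.     0.929  1.7828] F [ 0.2279  0.4016 -1.952 ] open 0.24289971963812712 18.1667
[0.5305 0.1493 0.0655]
```

View pics/c7.png

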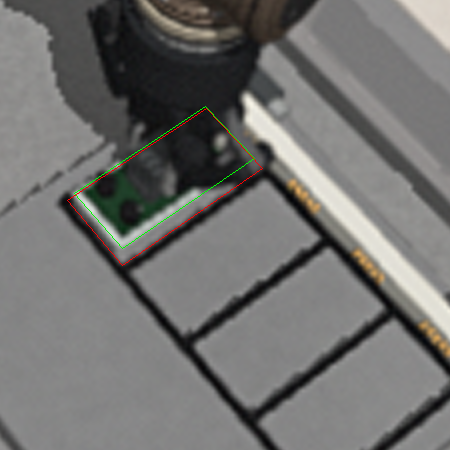

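The predicted outline matches the held plate, whose front corner is at crop (122,246). I'll apply the last few millimetres and lower it.

```bash
python3 -m handwheel '[[[0.01,-0.0034,0.0008,0,0],[0.01,0,0,0.006,0],[0.01,0,0,0.006,0],[0.01,0,0,0.005,0],[0.01,0,0,0,0],[0.01,0,0,0,0]]]';python3 to.py .527 .1486 .0465
```

```text
time: 18.77
eef_pos: [0.526, 0.1489, 0.0468]
tcp_rot: [0.998, -0.061, -0.0, 0.0]
contact_force: [-0.7, 0.3, -2.0]
opening: 0.242
finger_force: 70.4
tool delta [0.001  0.0001 0.0003] tool y at deg -96.97376063069514 z [-0.0008 -0.0001 -1.    ] q [ 0.0902  0.2375  2.0105 -0.      0.8944  1.7827] F [-0.6611  0.3112 -2.0383] open 0.2420948887694586 18.7667
```

```bash
python3 -m handwheel '[[[0.01,0,0,0.001,0],[0.01,0,0,0.001,0],[0.01,0,0,0,0],[0.01,0,0,0,0]]]';python3 -m handwheel '[[[0.01,0,0,0.001,0],[0.01,0,0,0.001,0],[0.01,0,0,0,0],[0.01,0,0,0,0]]]'
```

```text
time: 19.1
eef_pos: [0.526, 0.1489, 0.0465]
tcp_rot: [0.998, -0.061, -0.001, 0.0]
contact_force: [-5.7, -0.7, 6.0]
opening: 0.243
finger_force: 71.8
time: 19.43
eef_pos: [0.526, 0.1489, 0.0464]
tcp_rot: [0.998, -0.061, -0.001, 0.0]
contact_force: [-11.2, -1.7, 17.7]
opening: 0.249
finger_force: 73.3
```

Contact came at the expected floor height, so I'll ease up and release.

```bash
python3 -m handwheel '[[[0.01,0,0,-0.004,0],[0.03,0,0,0,0],[0.045,0,0,0,0],[0.045,0,0,0,0],[0.045,0,0,-0.01,0],[0.045,0,0,-0.03,0],[0.045,0,0,-0.04,0],[0.045,0,0,-0.03,0],[0.045,0,0,0,0]]]'; python3 to.py .527 -.1 .15
python3 -m handwheel '[[[0.05,0.01,0.036,0,0],[0.05,0.005,0.036,0,0],[0.05,-0.01,0.036,0,0],[0.05,-0.01,0.036,0,0],[0.05,-0.01,0.036,0,0],[0.05,-0.01,0.036,0,0],[0.05,0,0.036,0,0],[0.05,0,0,0,0],[0.05,0,0,0,0]]]'
python3 see.py; python3 - <<'E'
from seg import *
s,t=shoot()
cv2.imwrite("pics/raw_s3.png",s);cv2.imwrite("pics/raw_t3.png",t)
cv2.imwrite("pics/c8.png",np.hstack([cv2.resize(s[200:350,280:430],(400,400),interpolation=2),cv2.resize(t[140:260,110:230],(400,400),interpolation=2)]))
E
```

```text
time: 20.18
eef_pos: [0.5311, 0.1494, 0.166]
tcp_rot: [0.998, -0.061, 0.007, -0.001]
contact_force: [1.8, 1.0, 1.2]
opening: 0.523
finger_force: 0.0
tool delta [0.026  0.2481 0.0156] tool y at deg -96.96414364826342 z [ 0.0146  0.0014 -0.9999] q [0.0904 0.0719 1.9476 0.0001 1.1075 1.7827] F [1.7984 0.9765 1.2044] open 0.5231387301124149 20.1833
time: 20.93
eef_pos: [0.4706, -0.0997, 0.1576]
tcp_rot: [0.998, -0.063, 0.0, -0.0]
contact_force: [0.5, 0.1, 0.1]
opening: 0.585
finger_force: 0.0
scene [ 459.  -300.5] 116.9 47.8 -147.9
top [ 460.2 -297.4] 104.3 46.5 -147.1
top [ 478.1 -124.3] 106.1 56.8 66.3
```

View pics/c8.png

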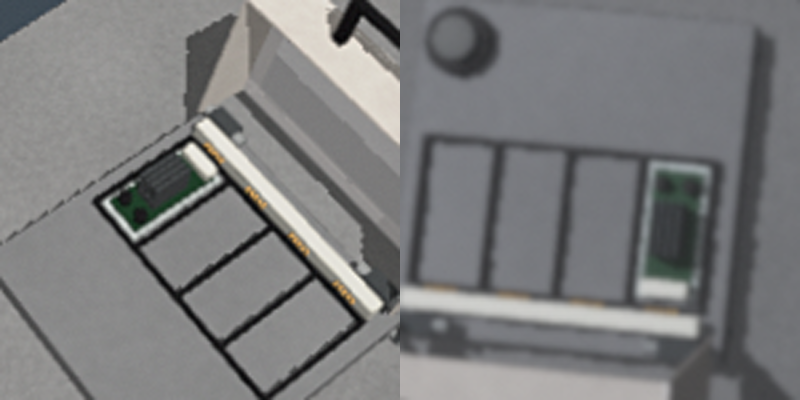

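A lies in its compartment at scene crop (160,190) with its white plug at the strip. Now B.

```bash
python3 -m handwheel '[[[0.05,0,0,-0.005,-6.6],[0.05,0,0,0,-6.6],[0.05,0,0,0,-6.6],[0.05,0,0,0,-6.6],[0.05,0,0,0,-6.6],[0.05,0,0,0,-6.6],[0.05,0,0,0,0],[0.05,0,0,0,0]]]'; python3 to.py .460 -.298 .11
python3 - <<'E'
from seg import *
x=np.array([.535,.232,3.0195]); r={}
for c,f in(("scene","pics/raw_s3.png"),("top","pics/raw_t3.png")):
    im=cv2.imread(f); 
    M=np.zeros(im.shape[:2],np.uint8); cv2.fillConvexPoly(M,proj(c,[W(x,q) for q in((-.056,.055,.036),(.056,.055,.036),(.056,.113,.036),(-.056,.113,.036))]).round().astype(int),1)
    w=(M>0)&((im.min(2)>(150 if c=="scene" else 125))|(im[...,1].astype(int)-im[...,2]>8))
    k=np.argwhere(w)[:,::-1].astype(float)
    q=np.array([onz(c,p,.036)[:2] for p in k]); d=q-x[:2]; cs,sn=np.cos(x[2]),np.sin(x[2])
    l=np.c_[cs*d[:,0]+sn*d[:,1],-sn*d[:,0]+cs*d[:,1]]*1e3
    (a,b),wh,an=cv2.minAreaRect(l.astype(np.float32)); print(c,"fixture mm",a,b,wh,an)
E
```

```text
time: 21.8
eef_pos: [0.471, -0.0971, 0.1623]
tcp_rot: [0.96, 0.28, -0.0, -0.0]
contact_force: [-0.1, -0.1, -0.3]
opening: 0.583
finger_force: 0.0
tool delta [-0.1174  0.1634  0.0522] tool y at deg -57.42694361424264 z [-0.0003  0.0002 -1.    ] q [-0.4148 -0.0785  2.1049  0.0001  1.1156  0.5875] F [-0.1043 -0.0871 -0.3189] open 0.5828062005092298 21.8
scene fixture mm 0.8030548095703125 83.6978759765625 (45.77499771118164, 105.11270141601562) 89.96519470214844
top fixture mm 0.8578262329101562 83.25108337402344 (43.042205810546875, 102.80851745605469) 89.39599609375
```

```bash
python3 -m handwheel '[[[0.05,-0.0168,0.0233,0,0],[0.05,-0.0168,0.0233,0,0],[0.05,-0.0168,0.0233,0,0],[0.05,-0.0168,0.0234,0,0],[0.05,-0.0168,0.0234,0.01,0],[0.05,-0.0168,0.0233,0.02,0],[0.05,-0.0166,0.0234,0.02,0],[0.05,0,0,0,0],[0.05,0,0,0,0]]]'; python3 to.py .460 -.298 .016; python3 see.py
```

```text
time: 22.55
eef_pos: [0.4593, -0.2991, 0.1107]
tcp_rot: [0.96, 0.279, -0.001, -0.002]
contact_force: [-0.7, -0.0, 0.9]
opening: 0.584
finger_force: 0.0
tool delta [ 0.0012 -0.0002  0.0947] tool y at deg -57.588108151217305 z [-0.0025  0.0028 -1.    ] q [-0.7624  0.1441  1.9807  0.0003  1.0206  0.2425] F [-0.6676 -0.0278  0.8505] open 0.584297719648096 22.55
scene [ 458.9 -300.2] 116.9 47.6 -148.6
```

```bash
python3 -m handwheel '[[[0.05,0.001,0,0.018,0],[0.05,0,0,0.02,0],[0.05,0,0,0.02,0],[0.05,0,0,0.02,0],[0.05,0,0,0.014,0],[0.05,0,0,0,0],[0.05,0,0,0,0]]]'; python3 -m handwheel '[[[0.01,0,0,0,0],[0.01,0,0,0,0],[0.01,0,0,0,0],[0.01,0,0,0,0],[0.01,0,0,0,0],[0.01,0,0,0,0],[0.01,0,0,0,0],[0.01,0,0,0,0]]]' 70; python3 to.py .460 -.298 .018
python3 -m handwheel '[[[0.01,0,0,-0.01,0],[0.01,0,0,-0.02,0],[0.01,0,0,-0.02,0],[0.01,0,0,-0.02,0],[0.01,0,0,-0.03,0],[0.01,0,0,-0.03,0],[0.01,0,0,-0.02,0],[0.01,0,0,0,0],[0.01,0,0,0,0]]]'
```

```text
time: 23.23
eef_pos: [0.4614, -0.2974, 0.0209]
tcp_rot: [0.96, 0.281, 0.0, -0.0]
contact_force: [0.3, 0.4, 1.4]
opening: 0.587
finger_force: 0.0
time: 23.9
eef_pos: [0.4622, -0.2992, 0.0225]
tcp_rot: [0.96, 0.281, 0.001, 0.001]
contact_force: [-1.1, 2.4, 7.2]
opening: 0.242
finger_force: 73.5
tool delta [-0.0012 -0.0022  0.0045] tool y at deg -57.38283827526989 z [ 0.0024 -0.0014 -1.    ] q [-0.7592  0.2845  2.0079  0.0008  0.8464  0.2417] F [-1.071   2.4358  7.1778] open 0.2422475517031826 23.9
time: 24.65
eef_pos: [0.4611, -0.299, 0.1714]
tcp_rot: [0.96, 0.281, 0.001, 0.001]
contact_force: [0.1, 0.4, -2.7]
opening: 0.24
finger_force: 72.3
```

```bash
python3 -m handwheel '[[[0.01,0,0,0,6.6],[0.01,0,0,0,6.6],[0.01,0,0,0,6.6],[0.01,0,0,0,6.6],[0.01,0,0,0,6.6],[0.01,0,0,0,6.6],[0.01,0,0,0,0],[0.01,0,0,0,0]]]'; python3 to.py .5395 .2 .171
```

```text
time: 25.32
eef_pos: [0.4598, -0.2976, 0.1678]
tcp_rot: [0.998, -0.059, -0.002, -0.001]
contact_force: [0.3, 0.9, -1.5]
opening: 0.243
finger_force: 72.2
tool delta [ 0.0201 -0.5036 -0.0019] tool y at deg -96.8147436127677 z [-0.0033  0.0031 -1.    ] q [-0.7598  0.0714  1.9445 -0.0001  1.1302  0.93  ] F [ 0.337   0.8878 -1.477 ] open 0.2434802812731195 25.3167
```

```bash
python3 -m handwheel '[[[0.01,0.008,-0.03,0,0.2],[0.01,0.012,-0.038,0,0],[0.01,0.012,-0.038,0,0],[0.01,0,-0.039,0,0],[0.01,0,-0.04,0,0],[0.01,0,-0.04,0,0],[0.01,0,-0.04,0,0],[0.01,-0.003,-0.04,0,0],[0.01,-0.003,-0.04,0,0],[0.01,-0.003,-0.04,0,0],[0.01,-0.003,-0.04,0,0],[0.01,0,-0.04,0,0]]]';python3 -m handwheel '[[[0.01,0,-0.03,0,0],[0.01,0,-0.02,0,0],[0.01,0,-0.01,0,0],[0.01,0,0,0,0],[0.01,0,0,0,0]]]'; python3 to.py .5395 .2598 .068
```

```text
time: 26.32
eef_pos: [0.5374, 0.1623, 0.1692]
tcp_rot: [0.998, -0.061, -0.001, 0.0]
contact_force: [0.9, -0.5, -2.4]
opening: 0.238
finger_force: 72.2
time: 26.73
eef_pos: [0.5457, 0.2193, 0.1695]
tcp_rot: [0.998, -0.062, -0.001, 0.001]
contact_force: [0.1, -0.4, -2.8]
opening: 0.241
finger_force: 72.1
tool delta [-0.011  -0.0395  0.1014] tool y at deg -97.07475568427256 z [-0.0017 -0.0012 -1.    ] q [ 0.2101  0.1564  1.8478 -0.0009  1.1392  1.9047] F [ 0.1134 -0.4441 -2.7989] open 0.24142455404481825 26.7333
```

```bash
python3 -m handwheel '[[[0.01,-0.003,-0.013,0,0],[0.01,-0.004,-0.013,0,0],[0.01,-0.004,-0.0135,0.01,0],[0.01,0,0,0.02,0],[0.01,0,0,0.02,0],[0.01,0,0,0.02,0],[0.01,0,0,0.02,0],[0.01,0,0,0.01,0],[0.01,0,0,0,0],[0.01,0,0,0,0]]]'; python3 to.py .5395 .2598 .0495
python3 - <<'E'
from seg import *
s,t=shoot(); x=np.array([.535,.232,3.0195]); e=get_state()["eef_pos"]
i=cv2.resize(s,None,fx=4,fy=4,interpolation=2)
def dr(pts,col): cv2.polylines(i,[((proj("scene",pts)+.5)*4).round().astype(int)],True,col,1)
dr([W(x,q) for q in[(-.054,-.054,.038),(.054,-.054,.038),(.054,-.002,.038),(-.054,-.002,.038)]],(0,0,255))
p=np.array([e[0]-.001,e[1],np.radians(173)]); z=e[2]-.0195+.006
dr([W(p,q) for q in[(-.05,-.022,z),(.05,-.022,z),(.05,.022,z),(-.05,.022,z)]],(0,255,0))
cv2.imwrite("pics/c9.png",i[950:1400,1250:1700])
E
```

```text
time: 27.57
eef_pos: [0.5398, 0.2606, 0.0698]
tcp_rot: [0.998, -0.062, -0.001, 0.0]
contact_force: [0.1, 0.8, -1.8]
opening: 0.244
finger_force: 72.2
tool delta [-0.0002  0.0008  0.0203] tool y at deg -97.16627363348466 z [-0.0013 -0.0003 -1.    ] q [0.2806 0.3048 1.8737 0.0001 0.9645 1.9764] F [ 0.139   0.7657 -1.7862] open 0.2444786584060741 27.5667
```

View pics/c9.png

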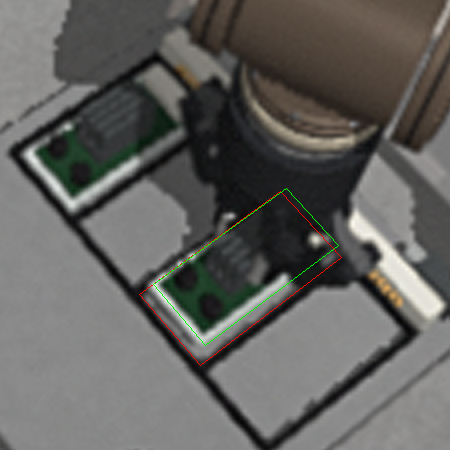

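The held plate, front corner at crop (205,342), matches the prediction over compartment 1. A is seated in compartment 3. I'll lower B.

```bash
python3 -m handwheel '[[[0.01,0,0.0006,0.006,0],[0.01,0,0,0.006,0],[0.01,0,0,0.006,0],[0.01,0,0,0.001,0],[0.01,0,0,0,0],[0.01,0,0,0,0]]]';python3 -m handwheel '[[[0.01,0,0,0.001,0],[0.01,0,0,0.001,0],[0.01,0,0,0,0],[0.01,0,0,0,0]]]'; python3 to.py .5395 .2598 .0495
```

```text
time: 28.17
eef_pos: [0.5397, 0.2605, 0.054]
tcp_rot: [0.998, -0.063, -0.001, -0.0]
contact_force: [-9.0, -0.8, 12.3]
opening: 0.241
finger_force: 75.1
time: 28.5
eef_pos: [0.5396, 0.2606, 0.0536]
tcp_rot: [0.998, -0.063, -0.001, 0.0]
contact_force: [-14.6, -1.0, 19.8]
opening: 0.24
finger_force: 76.2
tool delta [-0.      0.0008  0.0041] tool y at deg -97.17152576024311 z [-0.0027 -0.0001 -1.    ] q [0.2804 0.3287 1.8782 0.0008 0.9373 1.9759] F [-14.5668  -1.0364  19.7809] open 0.23953931241896112 28.5
```

Contact came 4 mm early, so I'll ease off and look before releasing.

```bash
python3 -m handwheel '[[[0.01,0,0,-0.002,0],[0.01,0,0,-0.002,0],[0.01,0,0,0,0],[0.01,0,0,0,0]]]'; python3 - <<'E'
from seg import *
s,t=shoot()
print(get_state()["eef_pos"],get_state()["contact_force"])
i=cv2.resize(s,None,fx=6,fy=6,interpolation=2)
cv2.imwrite("pics/c10.png",i[1500:2000,2000:2600])
E
```

```text
time: 28.83
eef_pos: [0.5405, 0.2602, 0.0543]
tcp_rot: [0.998, -0.063, 0.0, -0.0]
contact_force: [-2.9, 0.7, 5.3]
opening: 0.239
finger_force: 73.9
[0.5405 0.2602 0.0543] [-3.9902 -0.1483  6.4941]
```

View pics/c10.png

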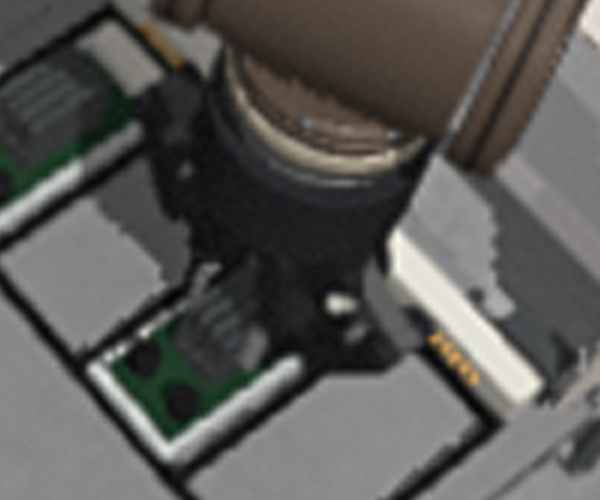

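```bash
python3 - <<'E'
from seg import *
x=np.array([.535,.232,3.0195]); cs,sn=np.cos(x[2]),np.sin(x[2])
def loc(P): d=P[:2]-x[:2]; return np.array([cs*d[0]+sn*d[1],-sn*d[0]+cs*d[1]])*1e3
for z in(.036,.040,.044): print(z,[loc(onz("scene",((2000+a)/6-.5,(1500+b)/6-.5),z)) for a,b in((90,368),(170,462),(300,360))])
print("tcp",loc(get_state()["eef_pos"]))
E
```

```text
0.036 [array([-51.8856,  -3.6262]), array([-51.9908, -49.6742]), array([ 14.3279, -48.3744])]
0.04 [array([-53.3674,  -4.6443]), array([-53.4722, -50.4941]), array([ 12.561 , -49.1999])]
0.044 [array([-54.8493,  -5.6624]), array([-54.9536, -51.3139]), array([ 10.7941, -50.0254])]
tcp [ -2.0332 -28.6218]
```

```bash
python3 -m handwheel '[[[0.01,-0.0015,0,-0.001,0],[0.01,0,0,0,0],[0.03,0,0,0,0],[0.045,0,0,0,0],[0.045,0,0,0,0],[0.045,0,0,-0.01,0],[0.045,0,0,-0.03,0],[0.045,0,0,-0.04,0],[0.045,0,0,-0.03,0],[0.045,0,0,0,0]]]'
python3 -m handwheel '[[[0.05,0.04,0,0,0],[0.05,0.04,0,0,0],[0.05,0.04,0,0,0],[0.05,0.04,0,0,0],[0.05,0.04,0,0,0],[0.05,0.04,0,0,0],[0.05,0,0,0,0],[0.05,0,0,0,0]]]'
cat > seated.py <<'E'
from seg import *
s,t=shoot(); cv2.imwrite("pics/raw_s4.png",s);cv2.imwrite("pics/raw_t4.png",t)
x=np.array([.535,.232,3.0195]);cs,sn=np.cos(x[2]),np.sin(x[2])
for y in(-.028,.084):
  for c,im in(("scene",s),("top",t)):
    M=np.zeros(im.shape[:2],np.uint8); cv2.fillConvexPoly(M,proj(c,[W(x,q) for q in((-.057,y-.029,.036),(.057,y-.029,.036),(.057,y+.029,.036),(-.057,y+.029,.036))]).round().astype(int),1)
    w=(M>0)&((im.min(2)>(150 if c=="scene" else 125))|(im[...,1].astype(int)-im[...,2]>8))
    k=np.argwhere(w)[:,::-1].astype(float)
    if len(k)<20: print(c,y,"hidden"); continue
    d=np.array([onz(c,p,.036)[:2] for p in k])-x[:2]
    l=np.c_[cs*d[:,0]+sn*d[:,1],-sn*d[:,0]+cs*d[:,1]]*1e3
    print(c,y,cv2.minAreaRect(l.astype(np.float32)))
cv2.imwrite("pics/c11.png",np.hstack([cv2.resize(s[200:350,280:430],(400,400),interpolation=2),cv2.resize(t[140:260,110:230],(400,400),interpolation=2)]))
E
python3 seated.py; python3 to.py .74 .26 .16; python3 see.py
```

```text
time: 29.77
eef_pos: [0.5434, 0.2614, 0.1741]
tcp_rot: [0.998, -0.062, 0.007, -0.003]
contact_force: [1.0, 0.1, 1.4]
opening: 0.524
finger_force: 0.0
time: 30.43
eef_pos: [0.7778, 0.2288, 0.1614]
tcp_rot: [0.998, -0.064, -0.002, 0.0]
contact_force: [-0.5, -0.3, -0.8]
opening: 0.585
finger_force: 0.0
scene -0.028 ((-0.46930694580078125, -27.488061904907227), (45.43389129638672, 104.46794128417969), 89.49483489990234)
top -0.028 ((-2.798309326171875, -16.890993118286133), (100.40890502929688, 30.71734619140625), 6.586971759796143)
scene 0.084 ((-1.8203277587890625, 81.43701934814453), (27.637596130371094, 107.86568450927734), 69.97510528564453)
top 0.084 ((0.8916397094726562, 83.23452758789062), (43.63913345336914, 103.54080200195312), 89.02217864990234)
tool delta [-0.0397 -0.0251  0.0041] tool y at deg -97.17567864182531 z [-0.0012  0.     -1.    ] q [0.1632 0.6309 1.2322 0.0002 1.2797 1.8592] F [-0.5204 -0.2722 -0.4503] open 0.5838163948123458 30.5333
```

View pics/c11.png

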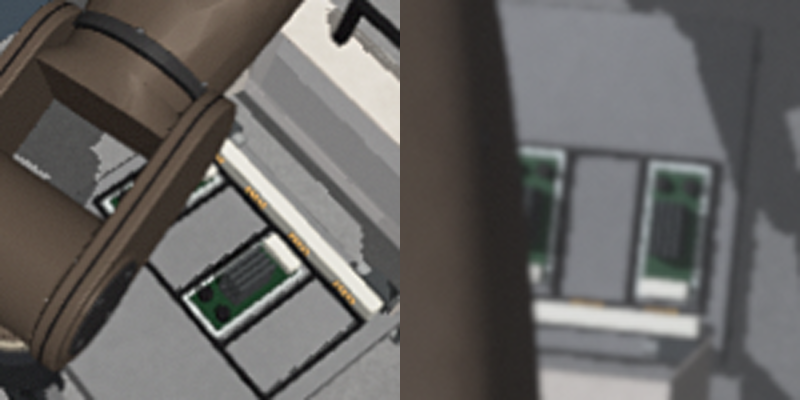

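B sits flat in compartment 1 at scene crop (245,285), plug at the strip, outline centred within 1 mm. Now the hood.

```bash
python3 -m handwheel '[[[0.045,-0.02,0,-0.034,0],[0.045,-0.02,0,-0.034,0],[0.045,-0.02,0,-0.034,0],[0.045,-0.02,0,-0.034,0],[0.045,-0.02,0,-0.034,0],[0.045,-0.03,0,0,0],[0.045,-0.03,0,0,0],[0.045,0,0,0,0]]]'
python3 -m handwheel '[[[0.045,0,0,0,-7],[0.045,0,0,0,-7],[0.045,0,0,0,-7],[0.045,0,0,0,-7],[0.045,0,0,0,-7],[0.045,0,0,0,-7],[0.045,0,0,0,-7],[0.045,0,0,0,-7],[0.045,0,0,0,-7],[0.045,0,0,0,-7],[0.045,0,0,0,-7],[0.045,0,0,0,-7]]]'
python3 -m handwheel '[[[0.045,0,0,0,-6.2],[0.045,0,0,0,0]]]'
python3 - <<'E'
from seg import *
x=np.array([.535,.232,3.0195]); s,t=shoot()
X=W(x,(.144,0,.238)); print(X,proj("scene",X),proj("top",X))
for o in match("hood_bar",.03): print(*o)
print(pins("scene","hood_bar",.1),pins("top","hood_bar",.1))
E
python3 to.py .392 .2495 .33
```

```text
time: 31.3
eef_pos: [0.6121, 0.2518, 0.3367]
tcp_rot: [0.998, -0.061, -0.0, -0.001]
contact_force: [0.9, -0.2, -0.1]
opening: 0.533
finger_force: 0.0
time: 32.3
eef_pos: [0.6171, 0.2503, 0.3353]
tcp_rot: [0.781, 0.624, 0.001, 0.0]
contact_force: [0.4, -0.2, -0.0]
opening: 0.531
finger_force: 0.0
time: 32.47
eef_pos: [0.6172, 0.2503, 0.3353]
tcp_rot: [0.748, 0.664, 0.001, 0.0]
contact_force: [-0.5, -0.2, -0.6]
opening: 0.528
finger_force: 0.0
[0.3921 0.2495 0.238 ] [[430.7836 216.5406]] [[125.5511 269.1283]]
[0.3929 0.2534 0.2357] 0.008696235910582302 0.9 0.9 [430. 219.] [122. 270.]
[(array([429.576, 218.694]), 0.9)] [(array([122.416, 270.018]), 0.9), (array([148.68 , 203.406]), 0.7)]
tool delta [-0.0282 -0.2241  0.0045] tool y at deg -7.0372206650796825 z [ 0.0003  0.0001 -1.    ] q [ 0.2326  0.2114  1.4804 -0.      1.4495  0.3554] F [-1.2469 -0.5083  0.48  ] open 0.5304429544756715 32.7667
```

```bash
python3 -m handwheel '[[[0.045,-0.0047,-0.035,0,0],[0.045,-0.0047,-0.038,0,0],[0.045,-0.0047,-0.038,0,0],[0.045,-0.0047,-0.038,0,0],[0.045,-0.0047,-0.038,0,0],[0.045,-0.0047,-0.037,0,0],[0.045,0,0,0,0],[0.045,0,0,0,0],[0.045,0,0,0,0]]]'; python3 to.py .392 .2495 .222
```

```text
time: 33.52
eef_pos: [0.3927, 0.2493, 0.335]
tcp_rot: [0.749, 0.663, 0.001, 0.0]
contact_force: [0.5, 1.2, -0.6]
opening: 0.526
finger_force: 0.0
tool delta [ 0.0001 -0.0009  0.113 ] tool y at deg -6.993500639685372 z [ 0.0017  0.0003 -1.    ] q [ 0.3471 -0.2579  1.9406 -0.0003  1.4572  0.4692] F [ 0.4794  1.2394 -0.5946] open 0.5262375653461194 33.5167
```

```bash
python3 -m handwheel '[[[0.045,0,-0.0009,0.02,0],[0.045,0,0,0.025,0],[0.045,0,0,0.025,0],[0.045,0,0,0.025,0],[0.045,0,0,0.018,0],[0.045,0,0,0,0],[0.045,0,0,0,0]]]'; python3 to.py .392 .2495 .222; python3 -m handwheel '[[[0.005,0,0,0,0],[0.005,0,0,0,0],[0.005,0,0,0,0],[0.005,0,0,0,0],[0.005,0,0,0,0],[0.005,0,0,0,0],[0.005,0,0,0,0],[0.005,0,0,0,0]]]' 40
```

```text
time: 34.1
eef_pos: [0.392, 0.249, 0.2205]
tcp_rot: [0.749, 0.662, -0.001, -0.0]
contact_force: [0.2, 0.3, 0.4]
opening: 0.527
finger_force: 0.0
tool delta [ 0.0005 -0.0001 -0.0015] tool y at deg -7.04596854185549 z [-0.0026 -0.001  -1.    ] q [ 0.3469 -0.1828  2.0856 -0.0001  1.2416  0.4699] F [0.2003 0.2931 0.3785] open 0.5269148042228878 34.1
time: 34.77
eef_pos: [0.3915, 0.2498, 0.2233]
tcp_rot: [0.749, 0.663, 0.001, -0.0]
contact_force: [-3.6, 1.2, 5.3]
opening: 0.12
finger_force: 39.1
```

```bash
python3 to.py .392 .2495 .222; python3 - <<'E'
import numpy as np
a0=np.arctan2(.025,.2);r=.2016
th=np.linspace(1.75,0,31);y=r*np.cos(a0+th);z=r*np.sin(a0+th)
for i,(a,b) in enumerate(zip(np.diff(y),np.diff(z))): print(round(th[i+1],2),"[0.005,0,%.4f,%.4f,0],"%(a,-b))
E
```

```text
tool delta [-0.0003  0.0005  0.0013] tool y at deg -6.9649017828067965 z [ 0.0013  0.0013 -1.    ] q [ 0.3485 -0.188   2.085   0.0008  1.243   0.4698] F [-3.5854  1.2314  5.2979] open 0.11955849998085583 34.7667
1.69 [0.005,0,0.0113,-0.0032,0],
1.63 [0.005,0,0.0115,-0.0025,0],
1.58 [0.005,0,0.0116,-0.0018,0],
1.52 [0.005,0,0.0117,-0.0012,0],
1.46 [0.005,0,0.0117,-0.0005,0],
1.4 [0.005,0,0.0118,0.0002,0],
1.34 [0.005,0,0.0117,0.0009,0],
1.28 [0.005,0,0.0117,0.0016,0],
1.23 [0.005,0,0.0115,0.0022,0],
1.17 [0.005,0,0.0114,0.0029,0],
1.11 [0.005,0,0.0112,0.0036,0],
1.05 [0.005,0,0.0110,0.0042,0],
0.99 [0.005,0,0.0107,0.0049,0],
0.93 [0.005,0,0.0104,0.0055,0],
0.88 [0.005,0,0.0101,0.0061,0],
0.82 [0.005,0,0.0097,0.0066,0],
0.76 [0.005,0,0.0093,0.0072,0],
0.7 [0.005,0,0.0089,0.0077,0],
0.64 [0.005,0,0.0084,0.0082,0],
0.58 [0.005,0,0.0079,0.0087,0],
0.52 [0.005,0,0.0074,0.0092,0],
0.47 [0.005,0,0.0068,0.0096,0],
0.41 [0.005,0,0.0063,0.0100,0],
0.35 [0.005,0,0.0057,0.0103,0],
0.29 [0.005,0,0.0051,0.0106,0],
0.23 [0.005,0,0.0044,0.0109,0],
0.18 [0.005,0,0.0038,0.0111,0],
0.12 [0.005,0,0.0031,0.0113,0],
0.06 [0.005,0,0.0025,0.0115,0],
0.0 [0.005,0,0.0018,0.0116,0],
```

```bash
python3 -m handwheel '[[[0.005,0,0.0113,-0.0032,0],[0.005,0,0.0115,-0.0025,0],[0.005,0,0.0116,-0.0018,0],[0.005,0,0.0117,-0.0012,0],[0.005,0,0.0117,-0.0005,0],[0.005,0,0.0118,0.0002,0],[0.005,0,0.0117,0.0009,0],[0.005,0,0.0117,0.0016,0],[0.005,0,0.0115,0.0022,0],[0.005,0,0.0114,0.0029,0]]]'
```

```text
time: 35.6
eef_pos: [0.5079, 0.2355, 0.2226]
tcp_rot: [0.749, 0.663, 0.001, -0.0]
contact_force: [-1.4, 3.3, 11.2]
opening: 0.125
finger_force: 42.9
```

```bash
python3 -m handwheel '[[[0.005,0,0.0112,0.0036,0],[0.005,0,0.011,0.0042,0],[0.005,0,0.0107,0.0049,0],[0.005,0,0.0104,0.0055,0],[0.005,0,0.0101,0.0061,0],[0.005,0,0.0097,0.0066,0],[0.005,0,0.0093,0.0072,0],[0.005,0,0.0089,0.0077,0],[0.005,0,0.0084,0.0082,0],[0.005,0,0.0079,0.0087,0]]]'; python3 to.py .649 .218 .051
```

```text
time: 36.43
eef_pos: [0.6041, 0.2233, 0.1589]
tcp_rot: [0.749, 0.663, -0.0, -0.0]
contact_force: [-1.0, 3.7, -0.9]
opening: 0.12
finger_force: 39.5
tool delta [0.0002 0.0453 0.1079] tool y at deg -6.975927154832442 z [-0.0001 -0.0001 -1.    ] q [ 0.1968  0.2843  1.7163 -0.0001  1.1411  0.3185] F [-0.9539  3.7318 -0.8616] open 0.11973208517301101 36.4333
```

```bash
python3 -m handwheel '[[[0.005,0,0.0074,0.0092,0],[0.005,0,0.0068,0.0096,0],[0.005,0,0.0063,0.01,0],[0.005,0,0.0057,0.0103,0],[0.005,0,0.0051,0.0106,0],[0.005,0,0.0044,0.0109,0],[0.005,0,0.0038,0.0111,0],[0.005,0,0.0031,0.0113,0],[0.005,0,0.0025,0.0115,0],[0.005,0,0.0018,0.0116,0],[0.005,0,0,0,0]]]'; python3 to.py .649 .218 .051
```

```text
time: 37.35
eef_pos: [0.6475, 0.2179, 0.0577]
tcp_rot: [0.748, 0.663, -0.005, -0.003]
contact_force: [-18.1, 1.3, 21.7]
opening: 0.119
finger_force: 43.1
tool delta [0.0003 0.0015 0.0067] tool y at deg -6.915219183445314 z [-0.0107 -0.0019 -0.9999] q [ 0.1763  0.4856  1.6527 -0.      1.0142  0.297 ] F [-18.057    1.2547  21.6925] open 0.1189796983914218 37.35
```

```bash
python3 -m handwheel '[[[0.03,0,0,0,0],[0.04,0,0,0,0],[0.04,0,0,0,0],[0.04,0,0,0,0],[0.04,0,0,-0.02,0],[0.04,0,0,-0.03,0],[0.04,0,0,-0.03,0],[0.04,0,0,-0.04,0],[0,0,0,0,0],[0,0,0,0,0],[0,0,0,0,0]]]'; python3 - <<'E'
from seg import *
s,t=shoot(); x=np.array([.535,.232,3.0195])
print(W(x,(-.13,-.095,.05)),[o[:3] for o in match("start_top")],[o[:3] for o in match("hood_bar")],W(x,(-.115,0,.07)))
E
python3 to.py .653 .3105 .12
```

```text
time: 38.27
eef_pos: [0.6499, 0.2172, 0.1736]
tcp_rot: [0.749, 0.663, -0.0, 0.0]
contact_force: [-0.3, -0.5, -1.1]
opening: 0.053
finger_force: 0.0
[0.6756 0.3105 0.05  ] [] [] [0.6491 0.218  0.07  ]
tool delta [ 0.0928 -0.0074  0.0521] tool y at deg -6.977980255720565 z [-0.0027 -0.0006 -1.    ] q [ 0.1754  0.3572  1.5981 -0.0001  1.189   0.2972] F [ 0.4177  0.5564 -0.4143] open -0.0038446334460850444 38.5667
```

```bash
python3 -m handwheel '[[[0,0.03,0.004,0,0],[0,0.033,0.0045,0,0],[0,0.0325,0.004,0.02,0],[0,0,0,0.025,0],[0,0,0,0.025,0],[0,0,0,0,0],[0,0,0,0,0]]]'; python3 to.py .6745 .3105 .06; python3 - <<'E'
from seg import *
s,t=shoot()
for n in("hood_bar","start_top"): print(n,[(o[0],o[1]) for o in match(n,.03)],pins("scene",n,.1),pins("top",n,.1))
x=np.array([.535,.232,3.0195]); print(proj("scene",W(x,(-.115,0,.07))),proj("top",W(x,(-.115,0,.07))))
cv2.imwrite("pics/c14.png",np.hstack([cv2.resize(s[200:400,260:460],(400,400),interpolation=2),cv2.resize(t[110:260,80:230],(400,400),interpolation=2)]))
E
```

```text
time: 39.15
eef_pos: [0.6721, 0.3105, 0.1009]
tcp_rot: [0.749, 0.663, -0.003, -0.001]
contact_force: [0.0, 0.6, 1.1]
opening: 0.004
finger_force: 0.0
tool delta [0.0004 0.0026 0.0409] tool y at deg -6.96722208166182 z [-0.0057 -0.0018 -1.    ] q [ 0.2961  0.544   1.48   -0.0001  1.1235  0.4177] F [0.0117 0.6121 1.0719] open 0.0038032195621576837 39.15
hood_bar [(array([0.6524, 0.2178, 0.0609]), np.float64(0.00890703184231403))] [(array([322.616, 321.888]), 0.95), (array([238.504, 186.102]), 0.73)] [(array([159.88 , 158.382]), 0.86)]
start_top [(array([0.6702, 0.3104, 0.0486]), np.float64(0.0011693354840181499))] [(array([349.384, 359.982]), 0.44)] [(array([126.112, 152.418]), 0.64)]
[[326.1155 319.4522]] [[160.1903 157.7904]]
```

View pics/c14.png

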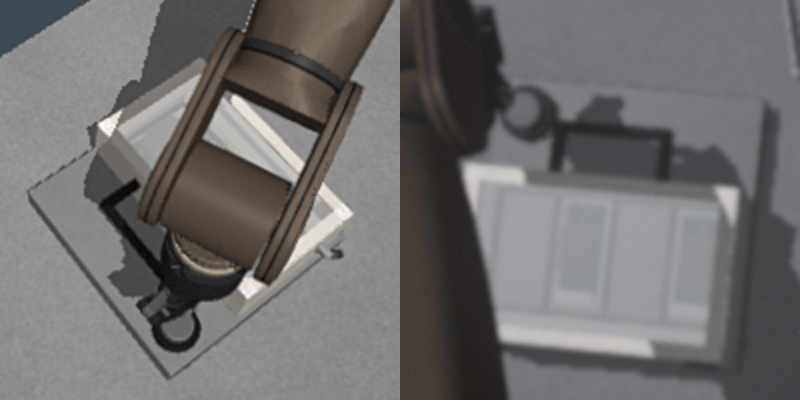

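The hood is shut, with its bar at top crop (612,130), and both modules show through the clear top at crop (585,250) and (695,265). The fingers are over the button at scene crop (178,328), so I'll press.

```bash
python3 -m handwheel '[[[0,0,0,0.012,0],[0,0,0,0.012,0],[0,0,0,0.01,0],[0,0,0,0.005,0],[0,0,0,0.003,0],[0,0,0,0.002,0],[0,0,0,0,0]]]';python3 -m handwheel '[[[0,0,0,0.002,0],[0,0,0,0.002,0],[0,0,0,0.002,0],[0,0,0,0,0]]]'
```

```text
time: 40.23
eef_pos: [0.6737, 0.3109, 0.0593]
tcp_rot: [0.749, 0.663, -0.0, -0.0]
contact_force: [-0.6, 0.2, -0.3]
opening: 0.005
finger_force: 0.0
time: 40.57
eef_pos: [0.6737, 0.3109, 0.0538]
tcp_rot: [0.749, 0.663, -0.0, -0.0]
contact_force: [-0.5, 0.3, -0.2]
opening: 0.001
finger_force: 0.0
```

```bash
for k in 1; do python3 -m handwheel '[[[0,0,0,0.002,0],[0,0,0,0.002,0],[0,0,0,0.001,0],[0,0,0,0,0]]]';python3 -m handwheel '[[[0,0,0,0.002,0],[0,0,0,0.001,0],[0,0,0,0,0]]]';python3 -m handwheel '[[[0,0,0,0.002,0],[0,0,0,0.001,0],[0,0,0,0,0]]]';done
```

```text
time: 40.9
eef_pos: [0.6742, 0.3111, 0.0495]
tcp_rot: [0.749, 0.663, 0.0, 0.0]
contact_force: [0.2, 0.3, 2.8]
opening: 0.001
finger_force: 1.4
time: 41.15
eef_pos: [0.6742, 0.3111, 0.0465]
tcp_rot: [0.749, 0.663, 0.0, 0.0]
contact_force: [-0.7, -0.5, 4.4]
opening: 0.001
finger_force: 2.3
time: 41.4
eef_pos: [0.6743, 0.3111, 0.046]
tcp_rot: [0.749, 0.663, -0.0, 0.0]
contact_force: [-4.5, -1.4, 12.6]
opening: -0.001
finger_force: 6.1
```

It's at the stop, where force rises without travel. I'll press a touch more, then retreat.

```bash
python3 -m handwheel '[[[0,0,0,0.001,0],[0,0,0,0.001,0],[0,0,0,0,0],[0,0,0,0,0]]]';python3 -m handwheel '[[[0,0,0,-0.01,0],[0,0,0,-0.03,0],[0,0,0,-0.04,0],[0,0,0,-0.04,0],[0,0.03,0.02,-0.02,0],[0,0.03,0.02,0,0],[0,0.03,0.02,0,0],[0,0.03,0.02,0,0],[0,0,0,0,0],[0,0,0,0,0]]]'
python3 - <<'E'
from seg import *
s,t=shoot()
for n in("hood_bar","module0_mid"): print(n,[(o[0],o[1]) for o in match(n,.02)])
x=np.array([.535,.232,3.0195]); print(W(x,(-.115,0,.07)))
for c,im in(("scene",s),("top",t)):
    d=cv2.absdiff(im,cv2.imread(f"pics/{c}0.png")).max(2)>40; n,_,st,_=cv2.connectedComponentsWithStats(cv2.morphologyEx(d.astype(np.uint8),cv2.MORPH_OPEN,np.ones((3,3))))
    print(c,[list(map(int,q)) for q in st[1:] if q[4]>40])
E
```

```text
time: 41.73
eef_pos: [0.6744, 0.3111, 0.0459]
tcp_rot: [0.749, 0.663, -0.0, 0.0]
contact_force: [-7.4, -3.9, 16.6]
opening: -0.002
finger_force: 8.9
time: 42.57
eef_pos: [0.7672, 0.4213, 0.1752]
tcp_rot: [0.748, 0.663, -0.003, -0.001]
contact_force: [-0.3, 0.1, -0.4]
opening: 0.0
finger_force: 0.0
hood_bar [(array([0.6506, 0.2187, 0.0605]), np.float64(0.01017407506107611))]
module0_mid []
[0.6491 0.218  0.07  ]
scene [[517, 0, 43, 29, 848], [462, 21, 98, 178, 9597], [464, 45, 13, 11, 96], [412, 53, 11, 8, 69], [402, 64, 8, 20, 83], [404, 91, 8, 9, 52], [385, 123, 9, 7, 43], [305, 135, 187, 285, 24347], [448, 137, 12, 17, 118], [242, 147, 11, 7, 43], [234, 167, 11, 10, 73], [214, 169, 11, 14, 89], [192, 183, 11, 10, 76], [494, 204, 59, 102, 2110], [330, 282, 27, 29, 211], [319, 299, 11, 14, 110]]
top [[0, 31, 137, 389, 27214], [118, 138, 60, 19, 563], [120, 146, 10, 10, 79], [143, 161, 5, 12, 53], [130, 164, 6, 8, 41], [117, 173, 17, 7, 93], [146, 175, 32, 8, 185], [361, 196, 18, 6, 102], [152, 229, 49, 17, 348], [372, 238, 15, 13, 95], [192, 257, 11, 17, 93], [194, 258, 103, 118, 4600], [60, 327, 6, 10, 44], [136, 372, 71, 48, 1738], [210, 376, 11, 37, 305], [297, 401, 10, 8, 56], [245, 414, 25, 6, 88]]
```

```bash
python3 -c "
from plant import sign_off
print(sign_off())"
```

```text
the job is handed in; nothing more can be done
None
```

I handed the job in after about 43 s of robot time: both modules on the bench lie flat in compartments 1 and 3 with their plugs to the strip, the hood is shut, the start button was pressed to its stop, and the meter, screwdriver and pot were not touched; no verdict came back.

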